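# Nest the tapered tooling sleeves in their stands

### The arm

A 6-joint arm with a two-finger parallel gripper is mounted at the origin on the work surface. World frame = base frame: x ahead of the robot, y to its left, z up, the work surface at z = 0. Lengths are in m, angles in rad, forces in N, time in s.
With the tool pointing down it reaches from about 0.25 to 0.725 m from the base axis. Payload 4 kg.
Tool frame: the origin (TCP) lies midway between the tips of the shut fingers; the grasp point (between the pads) lies 19 mm behind it; z points along the fingers, y is the line along which they close (so a half turn about z gives the same grasp; the last joint's range is limited). The gripper opens to 85 mm and grips with 20 to 120 N. Pads are 22 mm wide; open, the fingers measure 114 mm over their backs; the gripper's body (76 mm by 85 mm) begins 54 mm behind the grasp point. The pads swing forward as they close: fully open they stand 13 mm farther back than shut.
Start: joints at [1.148, 0.241, 0.005, 1.335, 0, 1.571], TCP at [0.205, 0.456, 0.231] pointing down, gripper open.
Joint ranges: [-2.72, 2.72], [-1.05, 1.87], [-1.09, 1.28], [-1.99, 2.15], [-1.42, 1.44], [-3.14, 3.14]. Speed limits (rad/s): [2.79, 2.79, 3.14, 3.14, 3.14, 3.14].

### API

Orientations are given as a unit quaternion [x, y, z, w].
In Python, from workcell import bot, camera, job_done gives the robot as it stands.
- The arm moves only by the tool carry_out, never from a script. Its argument "plan" is a list of rows, each an object of numbers: "dx", "dy", "dz": the shift along the tool's x, y, z in mm; "twist": the turn about the tool's z in degrees; "fingers": the closure, from -1 (fully open) to 1 (shut). In form: [{"dx": .., "dy": .., "dz": .., "twist": .., "fingers": ..}, ...]. A call has exactly 5 rows; each row is the pose to reach, as a shift and turn from the pose commanded when the call began, along the tool's axes at that moment; what a row does not reach only later rows make up. A row lasts 1/12 s, in which the tool goes at most 41.7 mm and 7.16 degrees, less where a joint would pass 70% of its speed; a pose out of reach is approached as far as the arm can. A call with a gripper value outside its range is refused whole. The fingers move at their own pace and stop on an object; the grip force is fixed at half the most. Time passes only in rows, so rows that repeat a pose let the fingers close, or fill a call up. It gives the time, the measured TCP pose, the force, the opening and the grip force at its end, in the units of the state.
- bot.get_obs(): the state, without advancing time (a new reading comes with each control period).
- camera(name): name is "side" or "top"; returns a dict with "image" (384x512x3 uint8, red, green, blue), "intrinsics" (3x3 intrinsics, pixels), "eye" and "attitude" of the camera in the world. Camera axes: x right, y down, z forward; pixel columns grow to the right and rows downward; lengths in m; the calibration is good to about 2 mm. A picture is of the moment at which its call begins. There is no depth.
- job_done(): hands the job in; it is judged then, once.
The state is a dict: "clock": time; "joint_pos": joint angles; "joint_vel": joint speeds; "tau": joint torques, N m; "eef_pos": TCP position; "tool_rot": TCP orientation; "ft_force": force on the tool from outside, world axes, zero at the start; "ft_torque": the same for the moment, N m; "grip_width": finger opening in m; "grasp_force": force on a finger pad.
Only numpy, scipy, OpenCV 4.12 (cv2) and the standard library are available. Lean on these libraries where they do the work, as an engineer would, in place of code of your own. Each camera call takes 0.05 s, during which the arm holds its last target. There are 200 camera calls.

### The job

Put the four tapered sleeves away upright in the two bench stands: the large round-collared sleeve in the round-based stand with the small round-collared one nested in it, and the large square-collared sleeve in the square-based stand with the small square-collared one nested in that. Set each down gently and let it settle loosely under its own weight, never dropping it or pressing it home, because the tapers wedge. Leave the two flat spacer rings where they are.

Things in the scene. Friction and masses are not known exactly. Their poses are not given: they have to be found in the camera images.
- large_round: Large aluminium tapered sleeve, 50 mm tall, on its narrow foot. Round grip collar 60 mm across, 32 to 50 mm above the foot. Below it the outside tapers from 49 to 33.6 mm across at the foot. Tapered blind bore in its top: 37 mm across at the mouth, narrowing 0.48 mm per mm, 28 mm deep. 0.26 kg. Origin: centre of the foot's underside; z up along the axis.
- large_square: Large aluminium tapered sleeve, the same round taper, bore and height as large_round, but its grip collar is square, 58 x 58 mm, 18 mm tall (32 to 50 mm above the foot). 0.26 kg. Origin: centre of the foot's underside; z up along the axis, x and y square to the collar's flats.
- small_round: Small aluminium tapered sleeve, 48 mm tall, on its narrow foot. Round grip collar 44 mm across, 30 to 48 mm above the foot. Below it the outside tapers from 40 to 26 mm across at the foot. Shallow 22 mm hole in its top, black inside. 0.11 kg. Nested, its foot is about 26 mm above the large one's foot, its collar 6 mm above its rim. Origin: centre of the foot's underside; z up along the axis.
- small_square: Small aluminium tapered sleeve, the same round taper and height as small_round, but its grip collar is square, 42 x 42 mm, 18 mm tall (30 to 48 mm above the foot). 0.11 kg. Nests like small_round. Origin: centre of the foot's underside; z up along the axis, x and y square to the collar's flats.
- round_stand: Fixed dark steel stand: round base plate 104 mm across, 8 mm thick; on it a cup, 40 mm high overall, rim 64 mm across, with a tapered bore, 46 mm across at the mouth, narrowing 0.48 mm per mm down to the base plate. A large sleeve in it has its foot about 14 mm above the bench, its collar 6 mm above the rim. Origin: centre of the underside, on the bench; z up along the bore's axis.
- square_stand: Fixed dark steel stand: square base plate 100 x 100 mm, 8 mm thick, and a cup with a square rim 76 x 76 mm, 40 mm high overall, with the same tapered bore as round_stand. A large sleeve sits in it just as in round_stand. Origin: centre of the base's underside, on the bench; z up along the bore's axis.
- spacer_a: Loose flat steel spacer ring, 52 mm outside, 34 mm inside, 10 mm tall, lying on the bench; not part of the job. Origin: centre of its underside.
- spacer_b: Another such flat spacer ring, identical to spacer_a. Origin: centre of its underside.

How it is judged:
At the end, for the whole second after the job is handed in: Each large sleeve is in the stand, and each small one in the large sleeve, of its own shape: axes within 6 mm, feet within 8 mm of the seat (14 mm above the stand's underside, 26 mm above the large foot), tilt under 0.12 rad, at rest; the spacer rings moved under 15 mm (horizontal distance between large_round and round_stand below 0.006 m and z of large_round in the frame of round_stand between 0.006 and 0.022 m and angle between each of large_round, large_square, small_round, small_square's own z axis and vertical below 0.12 rad and linear speed of each of large_round, large_square, small_round, small_square below 0.02 m/s and angular speed of each of large_round, large_square, small_round, small_square below 0.3 rad/s and horizontal distance between large_square and square_stand below 0.006 m and z of large_square in the frame of square_stand between 0.006 and 0.022 m and horizontal distance between small_round and large_round below 0.006 m and z of small_round in the frame of large_round between 0.018 and 0.034 m and horizontal distance between small_square and large_square below 0.006 m and z of small_square in the frame of large_square between 0.018 and 0.034 m and distance of each of spacer_a, spacer_b from where it was at the start of the episode below 0.015 m); the robot touches nothing.
It fails at once if a sleeve is pressed, rammed or dropped into its seat with more than 90 N between the tapers, so that it wedges (contact force between large_round and round_stand above 90 N or contact force between large_square and square_stand above 90 N or contact force between small_round and large_round above 90 N or contact force between small_square and large_square above 90 N).
It fails at once if a flat spacer ring is moved more than 15 mm (distance of any of spacer_a, spacer_b from where it was at the start of the episode above 0.015 m).
It also fails if it takes over 106 s, if anything falls off the work surface, if the arm or the gripper's body presses on something with over 40 N, if the wrist force passes 120 N, or if a joint passes its speed limit or range.

## Working session

There is one attempt and no reset: what is moved stays moved. The work goes in short steps, Python scripts to look and compute and a tool call to move; the robot and the scene stay as the last step left them, time stands still between calls to the robot, and variables do not carry over. Pictures are saved under pics/ and viewed, at most 14 in all, crops included, and the job is handed in when it is done.

Besides the shell and the picture viewer there is one more tool, called after "Emit:" by a JSON object that holds its "fn" and its "kwargs". carry_out: Moves the arm, as the interface text tells. Its arguments: {"type":"object","properties":{"plan":{"type":"array","items":{"type":"object","properties":{"dx":{"type":"number"},"dy":{"type":"number"},"dz":{"type":"number"},"twist":{"type":"number"},"fingers":{"type":"number"}}}}},"required":["plan"]}

```bash
mkdir -p pics; ls; python3 - <<'E'
from workcell import bot,camera
import cv2,numpy as np
o=bot.get_obs();print({k:np.round(v,3).tolist() for k,v in o.items()})
for n in("top","side"):
    c=camera(n);cv2.imwrite(f"pics/{n}0.png",c["image"][:,:,::-1]);print(n,c["intrinsics"],c["eye"],c["attitude"])
E
```

```text
pics
{'clock': 0.0, 'joint_pos': [1.148, 0.241, 0.004, 1.335, 0.0, 1.571], 'joint_vel': [-0.0, -0.001, -0.001, -0.0, 0.002, -0.001], 'tau': [0.001, -37.232, 25.241, 0.017, -0.0, -0.0], 'eef_pos': [0.205, 0.455, 0.23], 'tool_rot': [0.21, 0.978, -0.001, -0.0], 'ft_force': [-0.357, 0.365, 0.497], 'ft_torque': [-0.034, 0.007, -0.007], 'grasp_force': 0.0, 'grip_width': 0.085}
top [[489.15187791   0.         257.55263016]
 [  0.         489.15187791 193.90001638]
 [  0.           0.           1.        ]] [ 0.35052325 -0.01522159  1.02929957] [-0.6992182   0.7084369  -0.06860218  0.06711789]
side [[353.64863001   0.         258.295701  ]
 [  0.         353.64863001 190.61340843]
 [  0.           0.           1.        ]] [ 0.38001644 -0.53070552  0.5120504 ] [ 0.89584849 -0.12337482  0.06734442 -0.42154343]
```

View pics/top0.png

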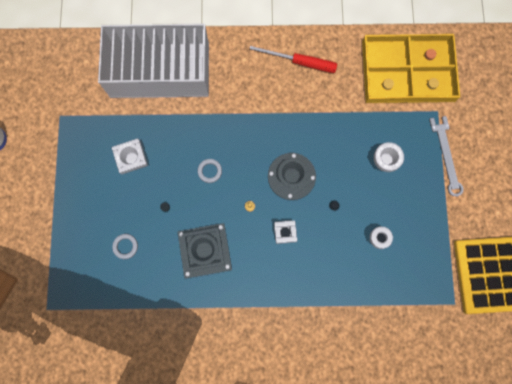

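View pics/side0.png

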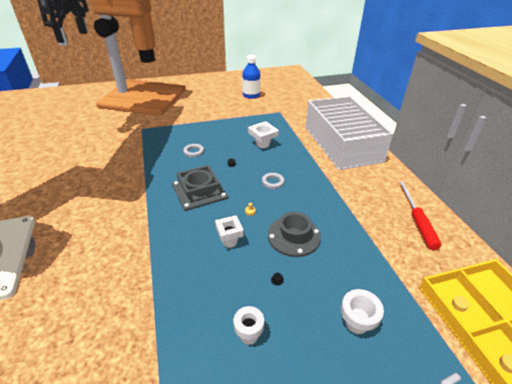

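```bash
cat > h.py <<'E'
import cv2,numpy as np
from scipy.spatial.transform import Rotation as R
def ray(c,uv):
    K=c["intrinsics"];d=R.from_quat(c["attitude"]).apply(np.linalg.solve(K,[uv[0],uv[1],1.]));return np.array(c["eye"]),d/np.linalg.norm(d)
def plane(c,uv,z):
    e,d=ray(c,uv);return e+d*(z-e[2])/d[2]
def proj(c,p):
    q=c["intrinsics"]@R.from_quat(c["attitude"]).inv().apply(np.asarray(p)-c["eye"]);return q[:2]/q[2]
def tri(c1,u1,c2,u2):
    e1,d1=ray(c1,u1);e2,d2=ray(c2,u2)
    t=np.linalg.lstsq(np.c_[d1,-d2],e2-e1,rcond=None)[0]
    a,b=e1+t[0]*d1,e2+t[1]*d2;return (a+b)/2,np.linalg.norm(a-b)
def blobs(c,kind,lo=25):
    hsv=cv2.cvtColor(c["image"],cv2.COLOR_RGB2HSV)
    m=((hsv[...,1]<60)&(hsv[...,2]>110)) if kind=="light" else ((hsv[...,1]<110)&(hsv[...,2]<85))
    cs,_=cv2.findContours(m.astype(np.uint8),cv2.RETR_CCOMP,cv2.CHAIN_APPROX_NONE)
    return [k for k in cs if cv2.contourArea(k)>lo]
E
python3 - <<'E'
from h import *
from workcell import camera
T,S=camera("top"),camera("side")
for n,c in(("T",T),("S",S)):
  for kind in("light","dark"):
    for k in blobs(c,kind):
      (x,y),(w,h),a=cv2.minAreaRect(k)
      if cv2.contourArea(k)<5000 and (n=="S" and 140<x<400 and y>110 or n=="T" and 60<x<450 and 110<y<305): print(n,kind,np.round([x,y,w,h,a,cv2.contourArea(k)],1))
a=cv2.resize(T["image"][120:290,95:415],None,fx=2.5,fy=2.5,interpolation=cv2.INTER_CUBIC)
cv2.imwrite("pics/t1.png",a[:,:,::-1])
b=cv2.resize(S["image"][110:360,140:400],None,fx=2.35,fy=2.35,interpolation=cv2.INTER_CUBIC)
cv2.imwrite("pics/s1.png",b[:,:,::-1])
E
```

```text
T light [124.8 246.3  24.   24.7  45.  464.5]
T light [124.8 246.3  15.6  16.3  45.  204.5]
T light [381. 237.  22.  22.  90. 381.]
T light [381.3 237.3  10.6   9.9  45.   81.5]
T light [285.1 231.3  22.6  22.1  84.3 453. ]
T light [285.5 232.   11.   10.    0.   91. ]
T light [345.1 292.8 123.8 290.4  61.4  43.5]
T light [209.5 170.5  23.   23.   90.  423.5]
T light [209.  170.5  16.   15.    0.  189. ]
T light [389.  156.5  29.   28.   90.  656. ]
T light [128.6 155.9  29.4  29.7  71.6 815. ]
T light [444.6 148.3  96.1  29.2  64.9 725. ]
T light [202.8 126.8 133.2 391.6  66.8 114.5]
T dark [ 102.   288.   110.    42.     0.  2186.5]
T dark [202.5 249.   22.   23.   90.  387.5]
T dark [203.5 249.   17.   16.    0.  208.5]
T dark [381.5 237.5   7.    7.   90.   41.5]
T dark [285.  231.5   7.    8.   90.   47. ]
T dark [164.8 206.6   8.    8.   63.4  50.5]
T dark [334.  205.    8.5   8.5  45.   57. ]
T dark [292.9 171.4  22.4  19.3  15.3 174. ]
T dark [279.  169.4   6.4  22.4  10.8  30. ]
S light [248.5 323.5  33.9  33.9  45.  879. ]
S light [248.3 321.8  11.3  10.6  45.   93.5]
S lig
[... 300 characters left out ...]
3.    7.    0.   69.5]
S light [193.  150.   12.   20.   90.  199.5]
S light [193.  149.5  12.    5.    0.   47. ]
S light [262.  132.   26.9  25.5  45.  494. ]
S dark [248.5 322.    6.   11.   90.   55. ]
S dark [276.5 278.5  11.   11.   90.   92. ]
S dark [293.2 250.7  45.2  10.5   3.8  31. ]
S dark [296.5 235.5  15.   33.   90.  255. ]
S dark [302.9 224.2   8.   10.3  26.6  37.5]
S dark [290.4 221.   11.9  15.2  68.2 121. ]
S dark [206.  203.4   2.1  44.   74.1  36. ]
S dark [204.4 192.9  11.4  37.   75.5 337.5]
S dark [196.6 197.7  12.1   5.6  12.5  37. ]
S dark [216.5 192.    4.9   7.8  45.   29. ]
S dark [195.  178.5  11.   16.   90.  119. ]
S dark [231.  162.    6.    6.   90.   34.5]
```

View pics/t1.png

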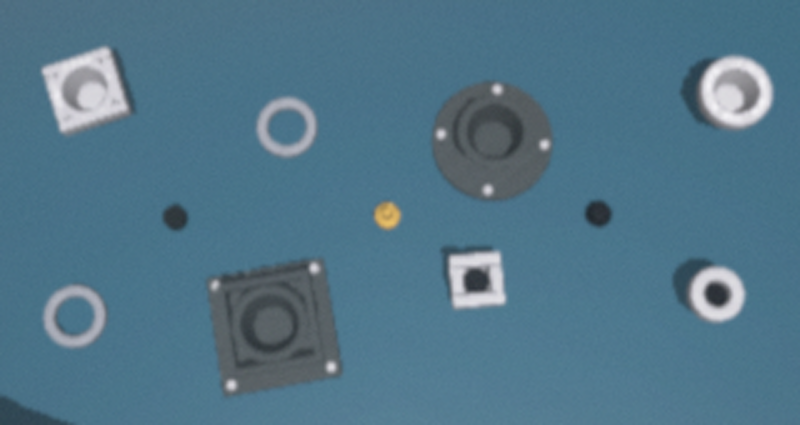

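View pics/s1.png

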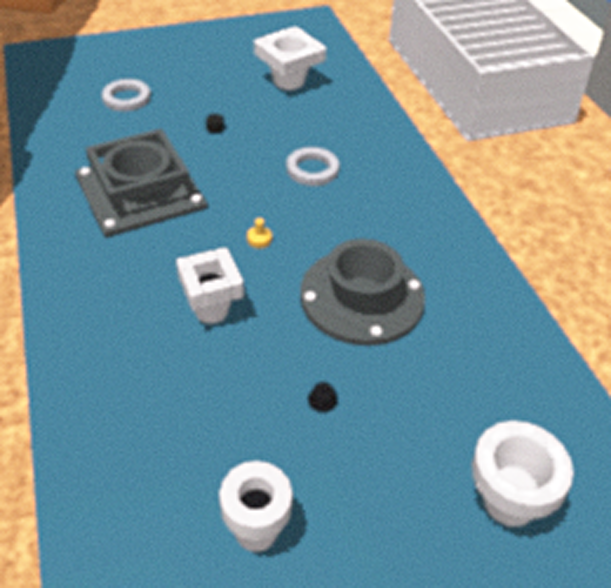

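```bash
cat > m.py <<'E'
from h import *
from workcell import camera
from scipy.optimize import least_squares
T,S=camera("top"),camera("side")
def big(c,u,v):
    return max([k for k in blobs(c,"light") if cv2.contourArea(k)<5000 and cv2.pointPolygonTest(cv2.convexHull(k),(float(u),float(v)),False)>=0],key=cv2.contourArea)
def fit(c,k,z,r,sq):
    P=np.array([plane(c,p,z)[:2] for p in cv2.convexHull(k)[:,0].astype(float)] if 0 else [plane(c,p,z)[:2] for p in k[:,0].astype(float)])*1000
    m=P.mean(0)
    def f(p):
        q=P-p[:2]
        if not sq: return np.hypot(*q.T)-r
        cc,s=np.cos(p[2]),np.sin(p[2]);return np.maximum(abs(cc*q[:,0]+s*q[:,1]),abs(-s*q[:,0]+cc*q[:,1]))-r
    best=min((least_squares(f,[*m,a],loss="soft_l1",f_scale=.7) for a in((0,.4,.8,1.2) if sq else (0,))),key=lambda s:s.cost)
    return best.x,np.abs(best.fun).mean()
for n,t,s,z,r,sq in(("LS",(129,156),(262,132),.05,29,1),("LR",(389,156),(361,309),.05,30,0),("SS",(285,231),(230,230),.048,21,1),("SR",(381,237),(248,323),.048,22,0)):
    a,e=fit(T,big(T,*t),z,r-.5,sq); b,e2=fit(S,big(S,*s),z,r-.5,sq)
    print(n,np.round(a[:2],1),"deg",round(np.degrees(a[2])%90,1) if sq else "",round(e,2),"| side",np.round(b[:2],1),round(np.degrees(b[2])%90,1),round(e2,2))
# hole mouths, two views: height
for n,t,s in(("SR",(381.6,237.5),(248.4,322)),):
    print(n,"hole tri",tri(T,t,S,s))
for n,c,g in(("T",T,[(292,175,30),(205,250,36)]),("S",S,[(295,232,32),(200,188,32)])):
    hsv=cv2.cvtColor(c["image"],cv2.COLOR_RGB2HSV)
    for x,y,w in g:
        gr=hsv[...,2].astype(np.uint8)[y-w:y+w,x-w:x+w]; m=((gr>140)&(hsv[y-w:y+w,x-w:x+w,1]<70)).astype(np.uint8)
        _,_,st,ce=cv2.connectedComponentsWithStats(m)
        print(n,[(np.round(q+[x-w,y-w],1).tolist(),int(a[4])) for q,a in zip(ce[1:],st[1:])])
E
python3 m.py
```

```text
LS [624.9 246.8] deg 18.7 1.65 | side [620.4 226.9] 25.7 13.76
LR [ 616.8 -291.5] deg  1.1 | side [ 613.5 -296.2] 0.0 4.14
SS [464.1 -73. ] deg 4.3 1.07 | side [463.3 -83.9] 16.7 7.53
SR [ 449.7 -265.7] deg  0.8 | side [ 448.6 -270.9] 0.0 3.46
SR hole tri (array([ 0.44943113, -0.26770121,  0.04377089]), np.float64(1.5379494393555713e-05))
T [([293.5, 155.1], 15), ([271.0, 173.4], 14), ([312.4, 177.4], 15), ([289.6, 195.6], 15)]
T [([220.4, 226.8], 16), ([180.6, 233.5], 11), ([227.0, 266.4], 17), ([187.1, 273.5], 15)]
S [([315.9, 230.4], 19), ([271.5, 235.4], 21), ([299.4, 250.2], 23)]
S [([190.0, 156.0], 7), ([175.4, 182.4], 17), ([223.0, 194.1], 14), ([186.1, 204.4], 17), ([225.6, 218.1], 37)]
```

```bash
cat >> m.py <<'E'
print("---")
A=[((293.5,155.1),None),((271,173.4),(271.5,235.4)),((312.4,177.4),(315.9,230.4)),((289.6,195.6),(299.4,250.2))]
B=[((220.4,226.8),None),((180.6,233.5),(175.4,182.4)),((227,266.4),(223,194.1)),((187.1,273.5),(186.1,204.4))]
for n,L in(("RS",A),("QS",B)):
    P=np.array([plane(T,t,.008)*1000 for t,_ in L]);print(n,"centre",P.mean(0).round(1),"side chk",[ (plane(S,s,.008)*1000-p)[:2].round(1).tolist() for p,(t,s) in zip(P,L) if s], "tri z",[tri(T,t,S,s)[0][2].round(4) for t,s in L if s],"spread",np.linalg.norm(P-P.mean(0),axis=1).round(1))
    if n=="QS": d=P[2]-P[3];print("angle",np.degrees(np.arctan2(d[1],d[0])))
for n,t,s,z in(("SR",(381.4,237.4),(248.4,321.9),.048),("SS",(285.3,231.8),(229.4,227.9),.048),("LR",(389.4,156.8),(362.1,307.9),.05),("LS",(129.4,155.5),(263.7,128.8),.05)):
    print(n,(plane(T,t,z)*1000).round(1),(plane(S,s,z)*1000).round(1),"tri",(tri(T,t,S,s)[0]*1000).round(1))
for t in((334,205),(165,207),(250,206)):print("knob",(plane(T,t,.01)*1000).round())
for t in((124.8,246.3),(209.2,170.5)):print("spacer",(plane(T,t,.01)*1000).round())
E
python3 m.py | sed -n '/---/,$p'
```

```text
---
RS centre [589.  -92.2   8. ] side chk [[-48.8, -35.1], [50.3, 43.2], [39.0, -46.0]] tri z [np.float64(-0.0298), np.float64(0.0579), np.float64(-0.0363)] spread [45.  44.4 44.7 44.6]
QS centre [432.1  94.7   8. ] side chk [[-84.2, -10.8], [82.0, 17.2], [12.7, -78.2]] tri z [np.float64(0.0122), np.float64(0.0312), np.float64(-0.0696)] spread [59.  60.  59.4 58.9]
angle -80.73883346375456
SR [ 449.2 -266.2   48. ] [ 448.8 -269.9   48. ] tri [ 449.6 -267.4   43.5]
SS [463.  -73.4  48. ] [463.3 -80.7  48. ] tri [464.2 -73.8  41. ]
LR [ 615.8 -292.6   50. ] [ 615.6 -294.4   50. ] tri [ 616.6 -293.3   47.8]
LS [625.6 245.7  50. ] [627.6 246.6  50. ] tri [626.3 245.5  50.6]
knob [ 523. -180.   10.]
knob [523. 177.  10.]
knob [523.  -2.  10.]
spacer [442. 259.  10.]
spacer [601.  84.  10.]
```

```bash
cat >> m.py <<'E'
print("+++")
for n,t,s in(("RSb",(293.5,155.1),(315.9,230.4)),("RSb",(312.4,177.4),(299.4,250.2)),("RSb",(289.6,195.6),(271.5,235.4)),("QSb",(187.1,273.5),(175.4,182.4)),("QSb",(227,266.4),(186.1,204.4)),("QSb",(220.4,226.8),(223,194.1)),("RSrim",(292.2,172.4),(297.4,224)),("QSrim",(203.4,249.6),(199.6,178.9))):
    print(n,(tri(T,t,S,s)[0]*1000).round(1),"side-top@8mm",((plane(S,s,.008)-plane(T,t,.008))*1000)[:2].round(1),"rim40:",(plane(T,t,.04)*1000).round(1),(plane(S,s,.04)*1000).round(1))
from workcell import bot
o=bot.get_obs();Rm=R.from_quat(o["tool_rot"]).as_matrix();print(Rm.round(3))
E
python3 m.py | sed -n '/+++/,$p'
```

```text
+++
RSb [632.2 -97.1  12.2] side-top@8mm [0.3 4. ] rim40: [624.8 -94.9  40. ] [ 617.9 -121.2   40. ]
RSb [ 582.4 -136.    12.1] side-top@8mm [-0.   3.8] rim40: [ 576.4 -132.8   40. ] [ 570.8 -158.    40. ]
RSb [543.9 -86.5  11.7] side-top@8mm [0.2 3.6] rim40: [538.6 -84.5  40. ] [ 534.5 -111.6   40. ]
QSb [383.3 128.2  11.5] side-top@8mm [-1.3  4. ] rim40: [383.  124.2  40. ] [382.6  90.6  40. ]
QSb [396.9  46.2  11.7] side-top@8mm [-0.7  4. ] rim40: [396.   44.5  40. ] [395.7  13.6  40. ]
QSb [479.2  60.   11.1] side-top@8mm [-0.5  3.4] rim40: [475.9  57.9  40. ] [473.1  25.9  40. ]
RSrim [590.8 -92.   35.1] side-top@8mm [ 9.7 26.6] rim40: [587.6 -91.2  40. ] [590.7 -96.5  40. ]
QSrim [432.5  92.2  37.8] side-top@8mm [ 5.5 36.1] rim40: [430.1  92.1  40. ] [434.5  89.6  40. ]
[[-0.912  0.41  -0.   ]
 [ 0.41   0.912 -0.   ]
 [-0.    -0.    -1.   ]]
```

```bash
cat > go.py <<'E'
import sys
from h import *
from workcell import bot
o=bot.get_obs();p=np.array(o["eef_pos"])*1000;M=R.from_quat(o["tool_rot"]).as_matrix()
yaw=np.degrees(np.arctan2(M[1,1],M[0,1]))
print("t",round(o["clock"],2),"p",p.round(1),"yaw",yaw.round(1),"F",np.round(o["ft_force"],1),"w",round(o["grip_width"]*1000,1),"g",round(o["grasp_force"],1),"j6",np.round(o["joint_pos"][5],2),"xy",M[:2,:2].round(3).tolist(),"tilt",M[:2,2].round(4))
if len(sys.argv)>3:
    x,y,z,*w=map(float,sys.argv[1:]);d=M.T@(np.array([x,y,z])-p)
    print("d",d.round(1),"twist",round((yaw-w[0]+90)%180-90,1) if w else "")
E
python3 go.py 625.3 246.2 130 18.7
```

```text
t 0.5 p [205.2 455.9 231.3] yaw 65.8 F [-0.3 -0.4  0. ] w 85.1 g 0.0 j6 1.57 xy [[-0.912, 0.41], [0.41, 0.912]] tilt [-0.     -0.0001]
d [-469.2  -18.9  101.3] twist 47.1
```

Emit:
{"fn": "carry_out", "kwargs": {"plan": [{"dx":-40,"dy":-2,"dz":0,"twist":0,"fingers":-1},{"dx":-80,"dy":-4,"dz":0,"twist":0,"fingers":-1},{"dx":-120,"dy":-6,"dz":0,"twist":0,"fingers":-1},{"dx":-160,"dy":-8,"dz":0,"twist":0,"fingers":-1},{"dx":-200,"dy":-10,"dz":0,"twist":0,"fingers":-1}]}}

```text
clock: 0.92
eef_pos: [0.3848, 0.3639, 0.2315]
tool_rot: [0.21, 0.978, 0.0, 0.0]
ft_force: [0.4, 1.2, 0.3]
grip_width: 0.0855
grasp_force: 0.0
```

Emit:
{"fn": "carry_out", "kwargs": {"plan": [{"dx":-40,"dy":-1,"dz":10,"twist":7,"fingers":-1},{"dx":-80,"dy":-2,"dz":20,"twist":14,"fingers":-1},{"dx":-120,"dy":-4,"dz":25,"twist":21,"fingers":-1},{"dx":-160,"dy":-6,"dz":30,"twist":28,"fingers":-1},{"dx":-195,"dy":-8,"dz":40,"twist":35,"fingers":-1}]}}

```text
clock: 1.33
eef_pos: [0.5607, 0.2762, 0.1918]
tool_rot: [0.497, 0.868, 0.001, 0.001]
ft_force: [0.6, 0.4, 1.3]
grip_width: 0.0856
grasp_force: 0.0
```

```bash
python3 go.py 625.3 246.2 90 18.7
```

```text
t 1.33 p [560.7 276.2 191.8] yaw 30.4 F [0.6 0.4 1.3] w 85.6 g 0.0 j6 1.5 xy [[-0.506, 0.863], [0.863, 0.506]] tilt [0.0022 0.0008]
d [-58.5  40.4 102. ] twist 11.7
```

Emit:
{"fn": "carry_out", "kwargs": {"plan": [{"dx":-28,"dy":20,"dz":20,"twist":6,"fingers":-1},{"dx":-58,"dy":40,"dz":50,"twist":11.7,"fingers":-1},{"dx":-58,"dy":40,"dz":80,"twist":11.7,"fingers":-1},{"dx":-58,"dy":40,"dz":100,"twist":11.7,"fingers":-1},{"dx":-58,"dy":40,"dz":100,"twist":11.7,"fingers":-1}]}}

```text
clock: 1.75
eef_pos: [0.6188, 0.2457, 0.0844]
tool_rot: [0.581, 0.814, -0.005, -0.003]
ft_force: [-0.2, -0.3, -0.6]
grip_width: 0.0851
grasp_force: 0.0
```

```bash
python3 go.py 625.3 246.2 24 18.7;python3 - <<'E'
from h import *
from workcell import camera
a,b=camera("top")["image"],camera("side")["image"]
i=np.hstack([cv2.resize(a[90:220,70:200],(390,390)),cv2.resize(b[60:190,200:330],(390,390))]);cv2.imwrite("pics/g1.png",i[:,:,::-1])
E
```

```text
t 1.75 p [618.8 245.7  84.4] yaw 19.0 F [-0.2 -0.3 -0.6] w 85.1 g 0.0 j6 1.62 xy [[-0.325, 0.946], [0.946, 0.325]] tilt [-0.011  -0.0043]
d [-1.6  7.  60.3] twist 0.3
```

View pics/g1.png

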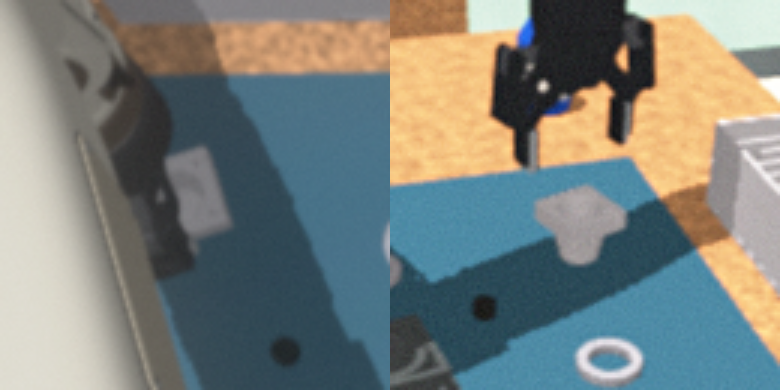

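```bash
python3 go.py 625.3 246.2 24 18.7
```

```text
t 1.85 p [621.4 247.8  90.6] yaw 19.1 F [0.7 0.4 1. ] w 85.8 g 0.0 j6 1.62 xy [[-0.327, 0.945], [0.945, 0.327]] tilt [-0.0023 -0.0009]
d [-2.8  3.3 66.5] twist 0.4
```

Emit:
{"fn": "carry_out", "kwargs": {"plan": [{"dx":-3,"dy":3.3,"dz":15,"twist":0.4,"fingers":-1},{"dx":-3,"dy":3.3,"dz":35,"twist":0.4,"fingers":-1},{"dx":-3,"dy":3.3,"dz":55,"twist":0.4,"fingers":-1},{"dx":-3,"dy":3.3,"dz":66,"twist":0.4,"fingers":-1},{"dx":-3,"dy":3.3,"dz":66,"twist":0.4,"fingers":-1}]}}

```text
clock: 2.27
eef_pos: [0.625, 0.2466, 0.0246]
tool_rot: [0.583, 0.813, -0.001, -0.001]
ft_force: [-1.0, -0.6, -0.7]
grip_width: 0.0853
grasp_force: 0.0
```

Emit:
{"fn": "carry_out", "kwargs": {"plan": [{"dx":0,"dy":0,"dz":0,"twist":0,"fingers":-0.2},{"dx":0,"dy":0,"dz":0,"twist":0,"fingers":0.2},{"dx":0,"dy":0,"dz":0,"twist":0,"fingers":1},{"dx":0,"dy":0,"dz":0,"twist":0,"fingers":1},{"dx":0,"dy":0,"dz":0,"twist":0,"fingers":1}]}}

```text
clock: 2.68
eef_pos: [0.6279, 0.2472, 0.0282]
tool_rot: [0.583, 0.813, 0.002, 0.001]
ft_force: [0.1, 0.6, 5.9]
grip_width: 0.0564
grasp_force: 65.7
```

```bash
python3 go.py 625.3 246.2 24 18.7
```

```text
t 2.68 p [627.9 247.2  28.2] yaw 18.7 F [0.1 0.6 5.9] w 56.4 g 65.7 j6 1.62 xy [[-0.32, 0.947], [0.947, 0.32]] tilt [0.0046 0.0021]
d [-0.1 -2.9  4.1] twist -0.0
```

Emit:
{"fn": "carry_out", "kwargs": {"plan": [{"dx":0,"dy":0,"dz":0,"twist":0,"fingers":1},{"dx":0,"dy":0,"dz":0,"twist":0,"fingers":1},{"dx":0,"dy":0,"dz":-2,"twist":0,"fingers":1},{"dx":0,"dy":0,"dz":-6,"twist":0,"fingers":1},{"dx":0,"dy":0,"dz":-10,"twist":0,"fingers":1}]}}

```text
clock: 3.1
eef_pos: [0.6253, 0.246, 0.0349]
tool_rot: [0.583, 0.812, -0.001, -0.001]
ft_force: [0.1, -0.5, -3.9]
grip_width: 0.057
grasp_force: 64.7
```

```bash
python3 go.py 431.5 94.3 130;python3 - <<'E'
from h import *
from workcell import camera
b=camera("side")["image"]
i=cv2.resize(b[60:190,190:320],(520,520));cv2.imwrite("pics/g2.png",i[:,:,::-1])
E
```

```text
t 3.1 p [625.3 246.   34.9] yaw 18.7 F [ 0.1 -0.5 -3.9] w 57.0 g 64.7 j6 1.62 xy [[-0.32, 0.947], [0.947, 0.32]] tilt [-0.0019 -0.0008]
d [ -81.7 -232.4  -94.6] twist
```

View pics/g2.png

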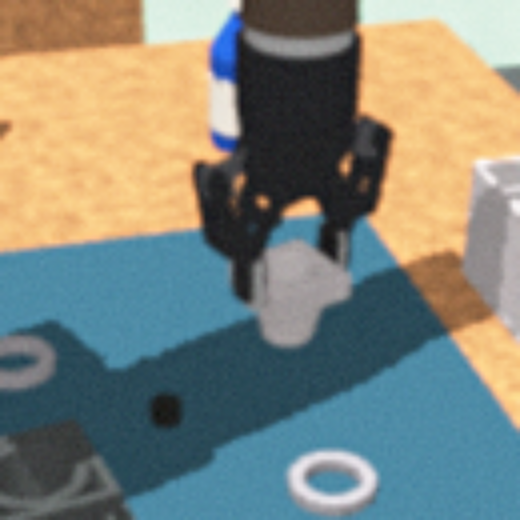

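Emit:
{"fn": "carry_out", "kwargs": {"plan": [{"dx":0,"dy":0,"dz":-15,"twist":0,"fingers":1},{"dx":-4,"dy":-10,"dz":-35,"twist":0,"fingers":1},{"dx":-11,"dy":-30,"dz":-52,"twist":0,"fingers":1},{"dx":-21,"dy":-60,"dz":-62,"twist":0,"fingers":1},{"dx":-33,"dy":-95,"dz":-65,"twist":0,"fingers":1}]}}

```text
clock: 3.57
eef_pos: [0.5483, 0.1853, 0.1024]
tool_rot: [0.583, 0.813, 0.002, 0.002]
ft_force: [1.0, -1.0, -1.9]
grip_width: 0.0568
grasp_force: 64.9
```

Emit:
{"fn": "carry_out", "kwargs": {"plan": [{"dx":-13,"dy":-38,"dz":0,"twist":0,"fingers":1},{"dx":-26,"dy":-74,"dz":0,"twist":0,"fingers":1},{"dx":-37,"dy":-105,"dz":0,"twist":0,"fingers":1},{"dx":-45,"dy":-127,"dz":0,"twist":0,"fingers":1},{"dx":-48.7,"dy":-137.4,"dz":0,"twist":0,"fingers":1}]}}

```text
clock: 3.98
eef_pos: [0.4284, 0.0926, 0.1001]
tool_rot: [0.584, 0.812, -0.001, -0.001]
ft_force: [0.2, 0.8, -2.2]
grip_width: 0.057
grasp_force: 64.8
```

Emit:
{"fn": "carry_out", "kwargs": {"plan": [{"dx":0,"dy":0,"dz":0,"twist":0,"fingers":1},{"dx":0,"dy":0,"dz":8,"twist":0,"fingers":1},{"dx":0,"dy":0,"dz":16,"twist":0,"fingers":1},{"dx":0,"dy":0,"dz":20,"twist":0,"fingers":1},{"dx":0,"dy":0,"dz":20,"twist":0,"fingers":1}]}}

```text
clock: 4.4
eef_pos: [0.4318, 0.0949, 0.0786]
tool_rot: [0.583, 0.813, -0.001, -0.001]
ft_force: [0.5, -0.4, -2.5]
grip_width: 0.0569
grasp_force: 64.8
```

```bash
python3 go.py 431.5 94.3 50;python3 - <<'E'
from h import *
from workcell import camera
a,b=camera("top")["image"],camera("side")["image"]
i=np.hstack([cv2.resize(a[190:320,130:260],(390,390)),cv2.resize(b[100:230,130:260],(390,390))]);cv2.imwrite("pics/p1.png",i[:,:,::-1])
E
python3 go.py 431.5 94.3 50
```

```text
t 4.4 p [431.8  94.9  78.6] yaw 18.7 F [ 0.5 -0.4 -2.5] w 56.9 g 64.8 j6 1.46 xy [[-0.321, 0.947], [0.947, 0.321]] tilt [-0.0027 -0.0005]
d [-0.5 -0.4 28.6] twist 
t 4.5 p [432.2  94.9  79.5] yaw 18.7 F [ 1.2 -0.7 -2.5] w 56.9 g 64.8 j6 1.46 xy [[-0.321, 0.947], [0.947, 0.321]] tilt [-0.0014 -0.0002]
d [-0.4 -0.8 29.5] twist
```

View pics/p1.png

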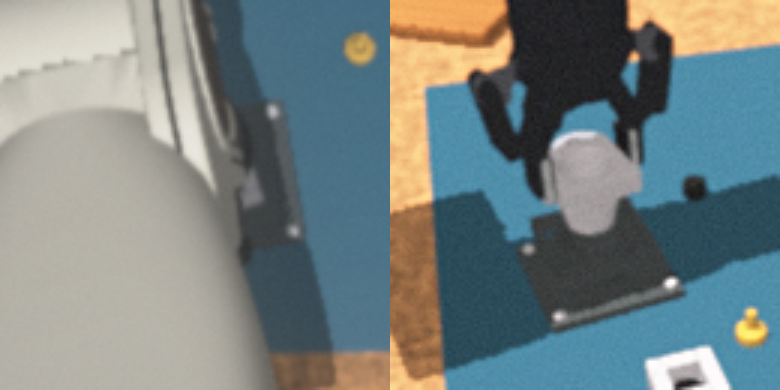

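Emit:
{"fn": "carry_out", "kwargs": {"plan": [{"dx":-0.3,"dy":-0.6,"dz":8,"twist":0,"fingers":1},{"dx":-0.3,"dy":-0.6,"dz":18,"twist":0,"fingers":1},{"dx":-0.3,"dy":-0.6,"dz":24,"twist":0,"fingers":1},{"dx":-0.3,"dy":-0.6,"dz":27,"twist":0,"fingers":1},{"dx":-0.3,"dy":-0.6,"dz":28,"twist":0,"fingers":1}]}}

```text
clock: 4.92
eef_pos: [0.4312, 0.094, 0.0515]
tool_rot: [0.583, 0.812, -0.001, -0.0]
ft_force: [-0.9, -0.1, -2.4]
grip_width: 0.0568
grasp_force: 64.8
```

Emit:
{"fn": "carry_out", "kwargs": {"plan": [{"dx":0,"dy":0,"dz":0.5,"twist":0,"fingers":1},{"dx":0,"dy":0,"dz":1,"twist":0,"fingers":1},{"dx":0,"dy":0,"dz":2,"twist":0,"fingers":1},{"dx":0,"dy":0,"dz":3,"twist":0,"fingers":1},{"dx":0,"dy":0,"dz":4,"twist":0,"fingers":1}]}}

```text
clock: 5.33
eef_pos: [0.4319, 0.0941, 0.0485]
tool_rot: [0.583, 0.812, 0.0, 0.0]
ft_force: [-0.0, 0.2, -2.7]
grip_width: 0.0565
grasp_force: 64.8
```

Emit:
{"fn": "carry_out", "kwargs": {"plan": [{"dx":0,"dy":0,"dz":0.7,"twist":0,"fingers":1},{"dx":0,"dy":0,"dz":1.4,"twist":0,"fingers":1},{"dx":0,"dy":0,"dz":2.1,"twist":0,"fingers":1},{"dx":0,"dy":0,"dz":3,"twist":0,"fingers":1},{"dx":0,"dy":0,"dz":3,"twist":0,"fingers":1}]}}

```text
clock: 5.75
eef_pos: [0.4322, 0.094, 0.0454]
tool_rot: [0.583, 0.812, 0.0, 0.001]
ft_force: [1.9, -1.1, -1.6]
grip_width: 0.0566
grasp_force: 65.0
```

Emit:
{"fn": "carry_out", "kwargs": {"plan": [{"dx":0,"dy":0,"dz":0.5,"twist":0,"fingers":1},{"dx":0,"dy":0,"dz":1,"twist":0,"fingers":1},{"dx":0,"dy":0,"dz":1.5,"twist":0,"fingers":1},{"dx":0,"dy":0,"dz":2,"twist":0,"fingers":1},{"dx":0,"dy":0,"dz":2,"twist":0,"fingers":1}]}}

```text
clock: 6.17
eef_pos: [0.4326, 0.094, 0.0436]
tool_rot: [0.583, 0.812, 0.0, 0.001]
ft_force: [3.4, -1.4, -0.9]
grip_width: 0.0567
grasp_force: 65.2
```

Emit:
{"fn": "carry_out", "kwargs": {"plan": [{"dx":-0.7,"dy":0.7,"dz":0,"twist":0,"fingers":1},{"dx":-0.7,"dy":0.7,"dz":0.5,"twist":0,"fingers":1},{"dx":-0.7,"dy":0.7,"dz":1,"twist":0,"fingers":1},{"dx":-0.7,"dy":0.7,"dz":1.5,"twist":0,"fingers":1},{"dx":-0.7,"dy":0.7,"dz":1.5,"twist":0,"fingers":1}]}}

```text
clock: 6.58
eef_pos: [0.4329, 0.0935, 0.0419]
tool_rot: [0.583, 0.812, 0.0, 0.0]
ft_force: [3.5, -2.3, 0.0]
grip_width: 0.0568
grasp_force: 65.2
```

Emit:
{"fn": "carry_out", "kwargs": {"plan": [{"dx":-0.7,"dy":0.6,"dz":0,"twist":0,"fingers":1},{"dx":-0.7,"dy":0.6,"dz":0.5,"twist":0,"fingers":1},{"dx":-0.7,"dy":0.6,"dz":1,"twist":0,"fingers":1},{"dx":-0.7,"dy":0.6,"dz":1.3,"twist":0,"fingers":1},{"dx":-0.7,"dy":0.6,"dz":1.3,"twist":0,"fingers":1}]}}

```text
clock: 7.0
eef_pos: [0.4331, 0.0933, 0.0411]
tool_rot: [0.583, 0.812, 0.0, -0.0]
ft_force: [-0.2, 0.3, 6.8]
grip_width: 0.0567
grasp_force: 66.2
```

Emit:
{"fn": "carry_out", "kwargs": {"plan": [{"dx":0,"dy":0,"dz":0,"twist":0,"fingers":0},{"dx":0,"dy":0,"dz":0,"twist":0,"fingers":-1},{"dx":0,"dy":0,"dz":0,"twist":0,"fingers":-1},{"dx":0,"dy":0,"dz":0,"twist":0,"fingers":-1},{"dx":0,"dy":0,"dz":0,"twist":0,"fingers":-1}]}}

```text
clock: 7.42
eef_pos: [0.4325, 0.0932, 0.0401]
tool_rot: [0.583, 0.813, -0.0, -0.001]
ft_force: [-0.3, 0.7, 0.5]
grip_width: 0.0856
grasp_force: 0.0
```

Emit:
{"fn": "carry_out", "kwargs": {"plan": [{"dx":0,"dy":0,"dz":-5,"twist":0,"fingers":-1},{"dx":0,"dy":0,"dz":-20,"twist":0,"fingers":-1},{"dx":0,"dy":0,"dz":-45,"twist":0,"fingers":-1},{"dx":0,"dy":0,"dz":-75,"twist":0,"fingers":-1},{"dx":0,"dy":0,"dz":-100,"twist":0,"fingers":-1}]}}

```text
clock: 7.83
eef_pos: [0.433, 0.0932, 0.1421]
tool_rot: [0.583, 0.812, -0.0, -0.0]
ft_force: [1.2, -0.9, 0.7]
grip_width: 0.0854
grasp_force: 0.0
```

```bash
python3 go.py 616.3 -292 100 -25
```

```text
t 7.83 p [433.   93.2 142.1] yaw 18.7 F [ 1.2 -0.9  0.7] w 85.4 g 0.0 j6 1.46 xy [[-0.32, 0.947], [0.947, 0.32]] tilt [-0.0004  0.0001]
d [-423.6   50.3   42. ] twist 43.7
```

Emit:
{"fn": "carry_out", "kwargs": {"plan": [{"dx":-20,"dy":2,"dz":0,"twist":0,"fingers":-1},{"dx":-58,"dy":6,"dz":0,"twist":0,"fingers":-1},{"dx":-98,"dy":11,"dz":0,"twist":0,"fingers":-1},{"dx":-138,"dy":16,"dz":0,"twist":0,"fingers":-1},{"dx":-178,"dy":21,"dz":0,"twist":0,"fingers":-1}]}}

```text
clock: 8.25
eef_pos: [0.5106, -0.0702, 0.141]
tool_rot: [0.583, 0.813, 0.0, 0.0]
ft_force: [0.5, 0.4, -0.1]
grip_width: 0.0856
grasp_force: 0.0
```

Emit:
{"fn": "carry_out", "kwargs": {"plan": [{"dx":-40,"dy":5,"dz":0,"twist":0,"fingers":-1},{"dx":-80,"dy":10,"dz":5,"twist":0,"fingers":-1},{"dx":-120,"dy":15,"dz":15,"twist":0,"fingers":-1},{"dx":-160,"dy":20,"dz":30,"twist":0,"fingers":-1},{"dx":-195,"dy":24,"dz":42,"twist":0,"fingers":-1}]}}

```text
clock: 8.67
eef_pos: [0.596, -0.248, 0.0981]
tool_rot: [0.583, 0.812, 0.0, 0.0]
ft_force: [-0.1, 0.7, 0.7]
grip_width: 0.0858
grasp_force: 0.0
```

Emit:
{"fn": "carry_out", "kwargs": {"plan": [{"dx":-30,"dy":3,"dz":5,"twist":0,"fingers":-1},{"dx":-46,"dy":4.5,"dz":10,"twist":0,"fingers":-1},{"dx":-50.5,"dy":5,"dz":15,"twist":0,"fingers":-1},{"dx":-50.5,"dy":5,"dz":15,"twist":0,"fingers":-1},{"dx":-50.5,"dy":5,"dz":15,"twist":0,"fingers":-1}]}}

```text
clock: 9.08
eef_pos: [0.6155, -0.2911, 0.0828]
tool_rot: [0.583, 0.813, 0.0, -0.001]
ft_force: [1.0, 0.5, 0.8]
grip_width: 0.0851
grasp_force: 0.0
```

```bash
python3 go.py 616.3 -292 26; python3 - <<'E'
from h import *
from workcell import camera
S=camera("side");b=S["image"]
i=cv2.resize(b[110:370,140:440],None,fx=2.2,fy=2.2);cv2.imwrite("pics/p2.png",i[:,:,::-1])
E
python3 go.py 616.3 -292 26
```

```text
t 9.08 p [ 615.5 -291.1   82.8] yaw 18.7 F [1.  0.5 0.8] w 85.1 g 0.0 j6 0.8 xy [[-0.32, 0.947], [0.947, 0.32]] tilt [-0.002   0.0015]
d [-1.3  0.6 56.8] twist 
t 9.13 p [ 615.8 -290.7   83.6] yaw 18.7 F [ 0.6  0.5 -0. ] w 85.3 g 0.0 j6 0.8 xy [[-0.321, 0.947], [0.947, 0.321]] tilt [-0.001   0.0009]
d [-1.4  0.1 57.6] twist
```

View pics/p2.png

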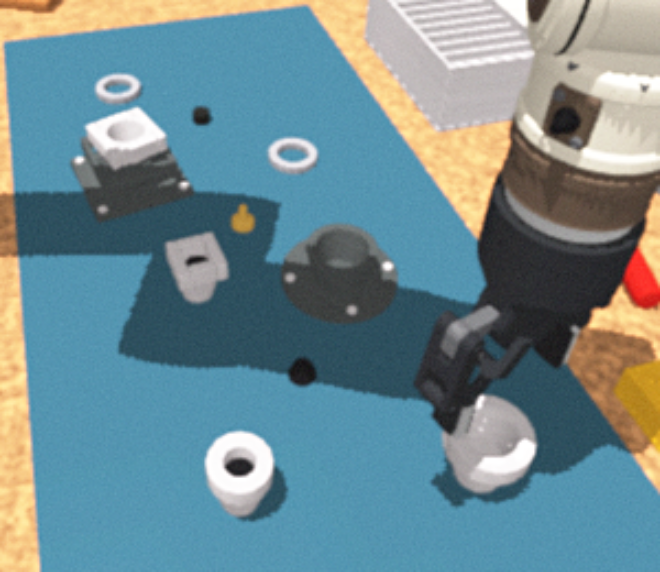

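Emit:
{"fn": "carry_out", "kwargs": {"plan": [{"dx":-1.3,"dy":0.2,"dz":10,"twist":0,"fingers":-1},{"dx":-1.3,"dy":0.2,"dz":25,"twist":0,"fingers":-1},{"dx":-1.3,"dy":0.2,"dz":42,"twist":0,"fingers":-1},{"dx":-1.3,"dy":0.2,"dz":54,"twist":0,"fingers":-1},{"dx":-1.3,"dy":0.2,"dz":57,"twist":0,"fingers":-1}]}}

```text
clock: 9.55
eef_pos: [0.6151, -0.2913, 0.0238]
tool_rot: [0.582, 0.813, -0.0, -0.002]
ft_force: [-0.5, 0.5, -1.4]
grip_width: 0.0857
grasp_force: 0.0
```

Emit:
{"fn": "carry_out", "kwargs": {"plan": [{"dx":0,"dy":0,"dz":0,"twist":0,"fingers":-0.6},{"dx":0,"dy":0,"dz":0,"twist":0,"fingers":-0.2},{"dx":0,"dy":0,"dz":0,"twist":0,"fingers":0.2},{"dx":0,"dy":0,"dz":0,"twist":0,"fingers":1},{"dx":0,"dy":0,"dz":0,"twist":0,"fingers":1}]}}

```text
clock: 9.97
eef_pos: [0.6181, -0.2936, 0.0282]
tool_rot: [0.583, 0.812, 0.0, 0.001]
ft_force: [-0.2, 2.1, 2.7]
grip_width: 0.0582
grasp_force: 65.1
```

Emit:
{"fn": "carry_out", "kwargs": {"plan": [{"dx":0,"dy":0,"dz":0,"twist":0,"fingers":1},{"dx":0,"dy":0,"dz":0,"twist":0,"fingers":1},{"dx":0,"dy":0,"dz":0,"twist":0,"fingers":1},{"dx":0,"dy":0,"dz":0,"twist":0,"fingers":1},{"dx":0,"dy":0,"dz":0,"twist":0,"fingers":1}]}}

```text
clock: 10.38
eef_pos: [0.6181, -0.2936, 0.0282]
tool_rot: [0.583, 0.812, 0.0, 0.001]
ft_force: [0.6, 0.9, 6.0]
grip_width: 0.0582
grasp_force: 65.3
```

```bash
python3 go.py 588.3 -92 105
```

```text
t 10.38 p [ 618.1 -293.6   28.2] yaw 18.7 F [0.6 0.9 6. ] w 58.2 g 65.3 j6 0.8 xy [[-0.32, 0.947], [0.947, 0.32]] tilt [ 0.0029 -0.001 ]
d [200.3  36.6 -77.1] twist
```

Emit:
{"fn": "carry_out", "kwargs": {"plan": [{"dx":0,"dy":0,"dz":-4,"twist":0,"fingers":1},{"dx":0,"dy":0,"dz":-14,"twist":0,"fingers":1},{"dx":2,"dy":0.5,"dz":-34,"twist":0,"fingers":1},{"dx":8,"dy":1.5,"dz":-58,"twist":0,"fingers":1},{"dx":22,"dy":4,"dz":-77,"twist":0,"fingers":1}]}}

```text
clock: 10.8
eef_pos: [0.6131, -0.2725, 0.1042]
tool_rot: [0.584, 0.812, -0.001, -0.0]
ft_force: [1.3, 0.0, -1.9]
grip_width: 0.0588
grasp_force: 65.0
```

Emit:
{"fn": "carry_out", "kwargs": {"plan": [{"dx":22,"dy":4,"dz":0,"twist":0,"fingers":1},{"dx":52,"dy":10,"dz":0,"twist":0,"fingers":1},{"dx":86,"dy":16,"dz":0,"twist":0,"fingers":1},{"dx":118,"dy":22,"dz":0,"twist":0,"fingers":1},{"dx":145,"dy":27,"dz":0,"twist":0,"fingers":1}]}}

```text
clock: 11.22
eef_pos: [0.5914, -0.1231, 0.1033]
tool_rot: [0.583, 0.813, -0.0, -0.001]
ft_force: [0.8, 0.1, -2.8]
grip_width: 0.0582
grasp_force: 65.0
```

Emit:
{"fn": "carry_out", "kwargs": {"plan": [{"dx":18,"dy":3,"dz":0,"twist":0,"fingers":1},{"dx":29,"dy":5,"dz":0,"twist":0,"fingers":1},{"dx":33.3,"dy":5.6,"dz":0,"twist":0,"fingers":1},{"dx":33.3,"dy":5.6,"dz":10,"twist":0,"fingers":1},{"dx":33.3,"dy":5.6,"dz":15,"twist":0,"fingers":1}]}}

```text
clock: 11.63
eef_pos: [0.5874, -0.0926, 0.0875]
tool_rot: [0.583, 0.812, -0.0, 0.0]
ft_force: [-0.5, -0.6, -3.2]
grip_width: 0.0585
grasp_force: 65.0
```

```bash
python3 - <<'E'
from h import *
from workcell import camera
a,b=camera("top")["image"],camera("side")["image"]
i=np.hstack([cv2.resize(a[110:240,220:350],(390,390)),cv2.resize(b[140:270,225:355],(390,390))]);cv2.imwrite("pics/p3.png",i[:,:,::-1])
E
python3 go.py 588.3 -92 52
```

```text
t 11.73 p [586.2 -92.9  86.5] yaw 18.6 F [-0.4 -0.  -2.2] w 58.2 g 65.0 j6 1.09 xy [[-0.319, 0.948], [0.948, 0.319]] tilt [-0.0036  0.0001]
d [ 0.1  2.4 34.5] twist
```

View pics/p3.png

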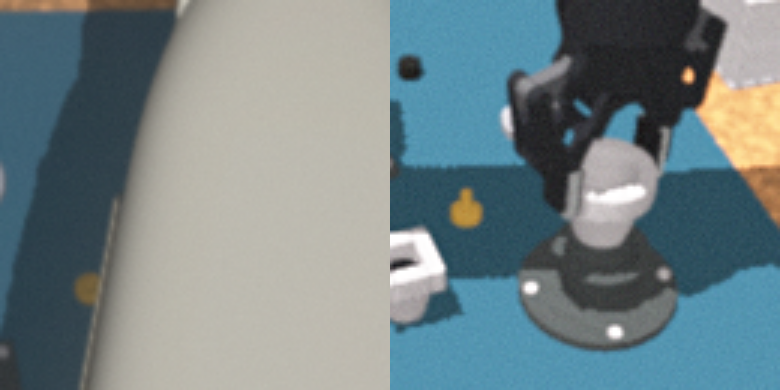

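Emit:
{"fn": "carry_out", "kwargs": {"plan": [{"dx":0,"dy":1,"dz":6,"twist":0,"fingers":1},{"dx":0,"dy":1,"dz":15,"twist":0,"fingers":1},{"dx":0,"dy":1,"dz":23,"twist":0,"fingers":1},{"dx":0,"dy":1,"dz":28,"twist":0,"fingers":1},{"dx":0,"dy":1,"dz":31,"twist":0,"fingers":1}]}}

```text
clock: 12.15
eef_pos: [0.5874, -0.0915, 0.0559]
tool_rot: [0.583, 0.812, -0.001, -0.001]
ft_force: [0.6, 0.4, -4.3]
grip_width: 0.0584
grasp_force: 65.0
```

Emit:
{"fn": "carry_out", "kwargs": {"plan": [{"dx":0,"dy":0,"dz":1,"twist":0,"fingers":1},{"dx":0,"dy":0,"dz":2,"twist":0,"fingers":1},{"dx":0,"dy":0,"dz":3,"twist":0,"fingers":1},{"dx":0,"dy":0,"dz":4,"twist":0,"fingers":1},{"dx":0,"dy":0,"dz":4,"twist":0,"fingers":1}]}}

```text
clock: 12.57
eef_pos: [0.5886, -0.0914, 0.0537]
tool_rot: [0.583, 0.813, 0.0, 0.0]
ft_force: [0.5, 0.9, -2.5]
grip_width: 0.0585
grasp_force: 65.0
```

Emit:
{"fn": "carry_out", "kwargs": {"plan": [{"dx":0,"dy":0,"dz":0.7,"twist":0,"fingers":1},{"dx":0,"dy":0,"dz":1.4,"twist":0,"fingers":1},{"dx":0,"dy":0,"dz":2.1,"twist":0,"fingers":1},{"dx":0,"dy":0,"dz":2.5,"twist":0,"fingers":1},{"dx":0,"dy":0,"dz":2.5,"twist":0,"fingers":1}]}}

```text
clock: 12.98
eef_pos: [0.5883, -0.0914, 0.0509]
tool_rot: [0.583, 0.812, -0.0, -0.0]
ft_force: [-0.6, -0.1, -2.2]
grip_width: 0.0582
grasp_force: 65.0
```

Not in contact yet (seat expected near TCP 42).

Emit:
{"fn": "carry_out", "kwargs": {"plan": [{"dx":0,"dy":0,"dz":0.7,"twist":0,"fingers":1},{"dx":0,"dy":0,"dz":1.4,"twist":0,"fingers":1},{"dx":0,"dy":0,"dz":2.1,"twist":0,"fingers":1},{"dx":0,"dy":0,"dz":2.8,"twist":0,"fingers":1},{"dx":0,"dy":0,"dz":3,"twist":0,"fingers":1}]}}

```text
clock: 13.4
eef_pos: [0.5883, -0.0914, 0.0478]
tool_rot: [0.583, 0.812, -0.0, -0.0]
ft_force: [0.2, 0.2, -2.6]
grip_width: 0.0587
grasp_force: 65.0
```

Emit:
{"fn": "carry_out", "kwargs": {"plan": [{"dx":0,"dy":0,"dz":0.5,"twist":0,"fingers":1},{"dx":0,"dy":0,"dz":1,"twist":0,"fingers":1},{"dx":0,"dy":0,"dz":1.5,"twist":0,"fingers":1},{"dx":0,"dy":0,"dz":2,"twist":0,"fingers":1},{"dx":0,"dy":0,"dz":2,"twist":0,"fingers":1}]}}

```text
clock: 13.82
eef_pos: [0.5883, -0.0914, 0.0459]
tool_rot: [0.583, 0.812, -0.0, -0.0]
ft_force: [0.3, 0.6, -2.7]
grip_width: 0.0584
grasp_force: 65.0
```

Emit:
{"fn": "carry_out", "kwargs": {"plan": [{"dx":0,"dy":0,"dz":0.5,"twist":0,"fingers":1},{"dx":0,"dy":0,"dz":1,"twist":0,"fingers":1},{"dx":0,"dy":0,"dz":1.5,"twist":0,"fingers":1},{"dx":0,"dy":0,"dz":2,"twist":0,"fingers":1},{"dx":0,"dy":0,"dz":2,"twist":0,"fingers":1}]}}

```text
clock: 14.23
eef_pos: [0.5887, -0.0914, 0.0441]
tool_rot: [0.583, 0.812, 0.0, 0.0]
ft_force: [0.5, -0.3, -1.6]
grip_width: 0.058
grasp_force: 65.0
```

Emit:
{"fn": "carry_out", "kwargs": {"plan": [{"dx":0,"dy":0,"dz":0.2,"twist":0,"fingers":1},{"dx":0,"dy":0,"dz":0.4,"twist":0,"fingers":1},{"dx":0,"dy":0,"dz":0.7,"twist":0,"fingers":1},{"dx":0,"dy":0,"dz":1,"twist":0,"fingers":1},{"dx":0,"dy":0,"dz":1,"twist":0,"fingers":1}]}}

```text
clock: 14.65
eef_pos: [0.5889, -0.0914, 0.0433]
tool_rot: [0.583, 0.812, 0.0, 0.0]
ft_force: [1.5, 0.5, -1.0]
grip_width: 0.0582
grasp_force: 65.0
```

Emit:
{"fn": "carry_out", "kwargs": {"plan": [{"dx":-0.1,"dy":0.4,"dz":0.2,"twist":0,"fingers":1},{"dx":-0.1,"dy":0.4,"dz":0.4,"twist":0,"fingers":1},{"dx":-0.1,"dy":0.4,"dz":0.7,"twist":0,"fingers":1},{"dx":-0.1,"dy":0.4,"dz":1,"twist":0,"fingers":1},{"dx":-0.1,"dy":0.4,"dz":1,"twist":0,"fingers":1}]}}

```text
clock: 15.07
eef_pos: [0.5892, -0.0914, 0.0422]
tool_rot: [0.583, 0.812, 0.0, 0.0]
ft_force: [2.8, -0.4, -1.0]
grip_width: 0.0584
grasp_force: 65.1
```

Emit:
{"fn": "carry_out", "kwargs": {"plan": [{"dx":-0.2,"dy":0.5,"dz":0,"twist":0,"fingers":1},{"dx":-0.2,"dy":0.5,"dz":0.4,"twist":0,"fingers":1},{"dx":-0.2,"dy":0.5,"dz":0.7,"twist":0,"fingers":1},{"dx":-0.2,"dy":0.5,"dz":1,"twist":0,"fingers":1},{"dx":-0.2,"dy":0.5,"dz":1,"twist":0,"fingers":1}]}}

```text
clock: 15.48
eef_pos: [0.5895, -0.0914, 0.0414]
tool_rot: [0.583, 0.812, 0.0, 0.0]
ft_force: [1.2, 0.1, 1.9]
grip_width: 0.0584
grasp_force: 65.4
```

Seated lightly; release, rise, and measure both seated sleeves and the smalls.

Emit:
{"fn": "carry_out", "kwargs": {"plan": [{"dx":0,"dy":0,"dz":0,"twist":0,"fingers":0},{"dx":0,"dy":0,"dz":0,"twist":0,"fingers":-1},{"dx":0,"dy":0,"dz":0,"twist":0,"fingers":-1},{"dx":0,"dy":0,"dz":0,"twist":0,"fingers":-1},{"dx":0,"dy":0,"dz":0,"twist":0,"fingers":-1}]}}

```text
clock: 15.9
eef_pos: [0.5889, -0.0914, 0.0407]
tool_rot: [0.583, 0.812, -0.0, -0.0]
ft_force: [0.1, 0.3, -0.2]
grip_width: 0.0854
grasp_force: 0.0
```

Emit:
{"fn": "carry_out", "kwargs": {"plan": [{"dx":0,"dy":0,"dz":-5,"twist":0,"fingers":-1},{"dx":0,"dy":0,"dz":-20,"twist":0,"fingers":-1},{"dx":0,"dy":0,"dz":-45,"twist":0,"fingers":-1},{"dx":0,"dy":0,"dz":-75,"twist":0,"fingers":-1},{"dx":0,"dy":0,"dz":-100,"twist":0,"fingers":-1}]}}

```text
clock: 16.32
eef_pos: [0.5893, -0.0914, 0.1428]
tool_rot: [0.583, 0.812, 0.0, 0.0]
ft_force: [0.6, 0.2, -0.2]
grip_width: 0.0856
grasp_force: 0.0
```

```bash
python3 go.py 449.5 -266 90
```

```text
t 16.32 p [589.3 -91.4 142.8] yaw 18.7 F [ 0.6  0.2 -0.2] w 85.6 g 0.0 j6 1.09 xy [[-0.32, 0.947], [0.947, 0.32]] tilt [ 0.0002 -0.0001]
d [-120.6 -188.3   52.8] twist
```

Emit:
{"fn": "carry_out", "kwargs": {"plan": [{"dx":-12,"dy":-18,"dz":0,"twist":0,"fingers":-1},{"dx":-32,"dy":-50,"dz":0,"twist":0,"fingers":-1},{"dx":-54,"dy":-84,"dz":0,"twist":0,"fingers":-1},{"dx":-76,"dy":-118,"dz":10,"twist":0,"fingers":-1},{"dx":-96,"dy":-150,"dz":25,"twist":0,"fingers":-1}]}}

```text
clock: 16.73
eef_pos: [0.4781, -0.2322, 0.1179]
tool_rot: [0.583, 0.813, 0.0, 0.002]
ft_force: [0.4, -1.0, -0.5]
grip_width: 0.0853
grasp_force: 0.0
```

Emit:
{"fn": "carry_out", "kwargs": {"plan": [{"dx":-14,"dy":-22,"dz":10,"twist":0,"fingers":-1},{"dx":-22,"dy":-35,"dz":20,"twist":0,"fingers":-1},{"dx":-24.6,"dy":-38.3,"dz":28,"twist":0,"fingers":-1},{"dx":-24.6,"dy":-38.3,"dz":28,"twist":0,"fingers":-1},{"dx":-24.6,"dy":-38.3,"dz":28,"twist":0,"fingers":-1}]}}

```text
clock: 17.15
eef_pos: [0.4499, -0.2655, 0.088]
tool_rot: [0.583, 0.812, 0.0, -0.0]
ft_force: [-0.1, -0.0, -0.3]
grip_width: 0.0858
grasp_force: 0.0
```

```bash
python3 - <<'E'
from h import *
from workcell import camera
T=camera("top");a,b=T["image"],camera("side")["image"]
for t in blobs(T,"light"):
    (x,y),_,_=cv2.minAreaRect(t)
    if 60<x<450 and 110<y<305 and cv2.contourArea(t)<5000: print(np.round([x,y,cv2.contourArea(t)],1),(plane(T,(x,y),.064)*1000).round(1))
i=np.hstack([cv2.resize(a[120:290,160:330],(380,380)),cv2.resize(b[150:350,190:390],(400,380))]);cv2.imwrite("pics/p4.png",i[:,:,::-1])
E
python3 go.py 449.5 -266 26
```

```text
[187.  274.   31.5] [381.2 121.   64. ]
[124.8 246.3 463.5] [436.8 244.3  64. ]
[124.8 246.3 205.5] [436.8 244.3  64. ]
[201.1 248.3 894. ] [430.8  94.   64. ]
[379.3 238.3 188.5] [ 445.9 -257.8   64. ]
[284.7 231.  412.5] [462.8 -71.3  64. ]
[285.5 232.  123. ] [460.8 -72.8  64. ]
[209.5 170.5 423.5] [588.   78.4  64. ]
[209.  170.5 190. ] [588.   79.4  64. ]
[293.5 170.1 728. ] [586.7 -92.2  64. ]
[417.  232.  122.5] [ 457.4 -333.3   64. ]
[413.4 213.5  98. ] [ 494.4 -328.9   64. ]
[187.  210.7 156. ] [506.  122.8  64. ]
[435.3 136.4 390.5] [ 654.1 -385.8   64. ]
t 17.25 p [ 450.9 -265.3   88.7] yaw 18.8 F [0.4 0.3 0.7] w 85.4 g 0.0 j6 0.71 xy [[-0.322, 0.947], [0.947, 0.322]] tilt [ 0.0013 -0.0003]
d [-0.1 -1.6 62.7] twist
```

View pics/p4.png

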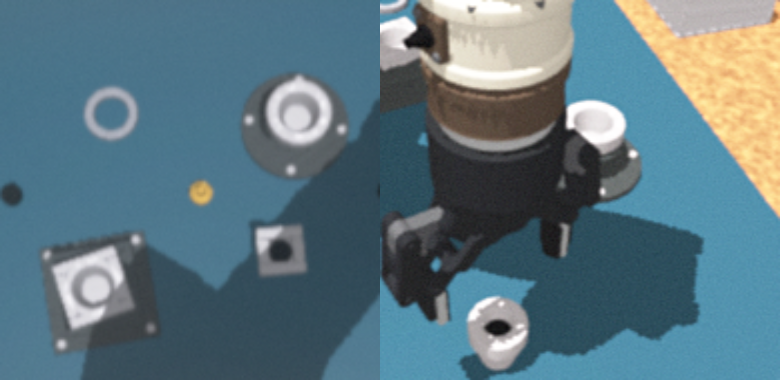

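Emit:
{"fn": "carry_out", "kwargs": {"plan": [{"dx":0,"dy":-1,"dz":10,"twist":0,"fingers":-1},{"dx":0,"dy":-1,"dz":26,"twist":0,"fingers":-1},{"dx":0,"dy":-1,"dz":44,"twist":0,"fingers":-1},{"dx":0,"dy":-1,"dz":57,"twist":0,"fingers":-1},{"dx":0,"dy":-1,"dz":62,"twist":0,"fingers":-1}]}}

```text
clock: 17.67
eef_pos: [0.4479, -0.2647, 0.0238]
tool_rot: [0.582, 0.813, -0.0, -0.002]
ft_force: [-0.7, -0.2, -0.3]
grip_width: 0.0855
grasp_force: 0.0
```

Emit:
{"fn": "carry_out", "kwargs": {"plan": [{"dx":0,"dy":0,"dz":0,"twist":0,"fingers":-0.6},{"dx":0,"dy":0,"dz":0,"twist":0,"fingers":-0.3},{"dx":0,"dy":0,"dz":0,"twist":0,"fingers":0},{"dx":0,"dy":0,"dz":0,"twist":0,"fingers":0.5},{"dx":0,"dy":0,"dz":0,"twist":0,"fingers":1}]}}

```text
clock: 18.08
eef_pos: [0.4497, -0.2667, 0.0275]
tool_rot: [0.583, 0.813, 0.0, 0.001]
ft_force: [-0.5, 0.7, 4.1]
grip_width: 0.042
grasp_force: 60.4
```

Emit:
{"fn": "carry_out", "kwargs": {"plan": [{"dx":0,"dy":0,"dz":0,"twist":0,"fingers":1},{"dx":0,"dy":0,"dz":0,"twist":0,"fingers":1},{"dx":0,"dy":0,"dz":0,"twist":0,"fingers":1},{"dx":0,"dy":0,"dz":0,"twist":0,"fingers":1},{"dx":0,"dy":0,"dz":0,"twist":0,"fingers":1}]}}

```text
clock: 18.5
eef_pos: [0.4497, -0.2668, 0.0275]
tool_rot: [0.583, 0.812, 0.0, 0.001]
ft_force: [-1.1, 1.6, 5.6]
grip_width: 0.0421
grasp_force: 60.5
```

```bash
python3 go.py 589 -91.5 130
```

```text
t 18.5 p [ 449.7 -266.8   27.5] yaw 18.7 F [-1.1  1.6  5.6] w 42.1 g 60.5 j6 0.71 xy [[-0.32, 0.947], [0.947, 0.32]] tilt [ 0.0027 -0.0012]
d [ 121.2  188.3 -102.4] twist
```

Emit:
{"fn": "carry_out", "kwargs": {"plan": [{"dx":0,"dy":0,"dz":-4,"twist":0,"fingers":1},{"dx":0,"dy":0,"dz":-16,"twist":0,"fingers":1},{"dx":3,"dy":5,"dz":-42,"twist":0,"fingers":1},{"dx":11,"dy":17,"dz":-74,"twist":0,"fingers":1},{"dx":25,"dy":38,"dz":-98,"twist":0,"fingers":1}]}}

```text
clock: 18.92
eef_pos: [0.4758, -0.2316, 0.1257]
tool_rot: [0.585, 0.811, -0.001, 0.0]
ft_force: [0.3, -0.6, -0.9]
grip_width: 0.0424
grasp_force: 61.1
```

Emit:
{"fn": "carry_out", "kwargs": {"plan": [{"dx":18,"dy":28,"dz":-4,"twist":0,"fingers":1},{"dx":38,"dy":60,"dz":-4,"twist":0,"fingers":1},{"dx":58,"dy":92,"dz":-4,"twist":0,"fingers":1},{"dx":76,"dy":120,"dz":-4,"twist":0,"fingers":1},{"dx":89,"dy":139,"dz":-4,"twist":0,"fingers":1}]}}

```text
clock: 19.33
eef_pos: [0.5814, -0.0991, 0.1281]
tool_rot: [0.582, 0.813, 0.0, 0.0]
ft_force: [-0.1, -1.1, -2.8]
grip_width: 0.0423
grasp_force: 61.1
```

Emit:
{"fn": "carry_out", "kwargs": {"plan": [{"dx":5,"dy":8,"dz":0,"twist":0,"fingers":1},{"dx":7.2,"dy":11.3,"dz":0,"twist":0,"fingers":1},{"dx":7.2,"dy":11.3,"dz":10,"twist":0,"fingers":1},{"dx":7.2,"dy":11.3,"dz":20,"twist":0,"fingers":1},{"dx":7.2,"dy":11.3,"dz":25,"twist":0,"fingers":1}]}}

```text
clock: 19.75
eef_pos: [0.5861, -0.0922, 0.1007]
tool_rot: [0.584, 0.812, -0.001, -0.002]
ft_force: [-0.7, 0.5, -2.0]
grip_width: 0.0422
grasp_force: 61.1
```

Emit:
{"fn": "carry_out", "kwargs": {"plan": [{"dx":0,"dy":0,"dz":2,"twist":0,"fingers":1},{"dx":0,"dy":0,"dz":7,"twist":0,"fingers":1},{"dx":0,"dy":0,"dz":12,"twist":0,"fingers":1},{"dx":0,"dy":0,"dz":15,"twist":0,"fingers":1},{"dx":0,"dy":0,"dz":15,"twist":0,"fingers":1}]}}

```text
clock: 20.17
eef_pos: [0.5876, -0.0914, 0.0872]
tool_rot: [0.583, 0.812, -0.0, -0.001]
ft_force: [0.2, -0.1, -1.4]
grip_width: 0.0419
grasp_force: 61.1
```

```bash
python3 - <<'E'
from h import *
from workcell import camera
b=camera("side")["image"]
i=cv2.resize(b[140:270,225:355],(520,520));cv2.imwrite("pics/p5.png",i[:,:,::-1])
E
python3 go.py 589 -91.5 68
```

```text
t 20.22 p [587.9 -91.3  87.6] yaw 18.7 F [-0.3  0.3 -1. ] w 42.0 g 61.1 j6 1.09 xy [[-0.32, 0.947], [0.947, 0.32]] tilt [-0.0007  0.0001]
d [-0.6  1.  19.6] twist
```

View pics/p5.png

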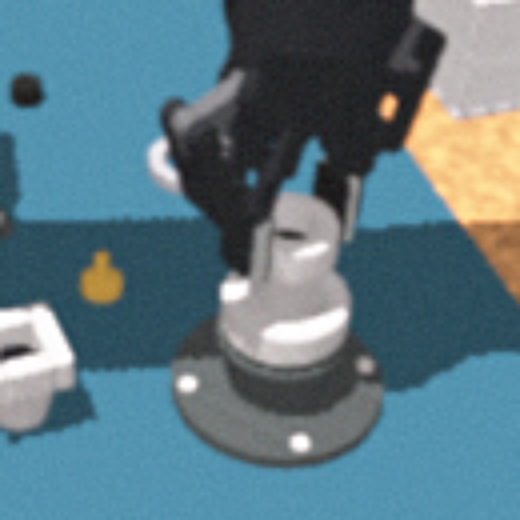

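Emit:
{"fn": "carry_out", "kwargs": {"plan": [{"dx":-0.4,"dy":0.8,"dz":2,"twist":0,"fingers":1},{"dx":-0.4,"dy":0.8,"dz":5,"twist":0,"fingers":1},{"dx":-0.4,"dy":0.8,"dz":8,"twist":0,"fingers":1},{"dx":-0.4,"dy":0.8,"dz":10,"twist":0,"fingers":1},{"dx":-0.4,"dy":0.8,"dz":10,"twist":0,"fingers":1}]}}

```text
clock: 20.63
eef_pos: [0.5886, -0.0911, 0.0773]
tool_rot: [0.583, 0.813, -0.0, -0.001]
ft_force: [-0.1, 1.3, -1.4]
grip_width: 0.0419
grasp_force: 61.1
```

Emit:
{"fn": "carry_out", "kwargs": {"plan": [{"dx":0,"dy":0,"dz":0.6,"twist":0,"fingers":1},{"dx":0,"dy":0,"dz":1.2,"twist":0,"fingers":1},{"dx":0,"dy":0,"dz":1.8,"twist":0,"fingers":1},{"dx":0,"dy":0,"dz":2.4,"twist":0,"fingers":1},{"dx":0,"dy":0,"dz":2.5,"twist":0,"fingers":1}]}}

```text
clock: 21.05
eef_pos: [0.5891, -0.0913, 0.0755]
tool_rot: [0.583, 0.812, -0.0, -0.0]
ft_force: [0.5, -0.2, -1.7]
grip_width: 0.0422
grasp_force: 61.1
```

Emit:
{"fn": "carry_out", "kwargs": {"plan": [{"dx":0,"dy":0,"dz":0.5,"twist":0,"fingers":1},{"dx":0,"dy":0,"dz":1,"twist":0,"fingers":1},{"dx":0,"dy":0,"dz":1.5,"twist":0,"fingers":1},{"dx":0,"dy":0,"dz":2,"twist":0,"fingers":1},{"dx":0,"dy":0,"dz":2,"twist":0,"fingers":1}]}}

```text
clock: 21.47
eef_pos: [0.589, -0.0912, 0.0734]
tool_rot: [0.583, 0.812, -0.0, -0.0]
ft_force: [0.1, 0.2, -2.3]
grip_width: 0.0422
grasp_force: 61.1
```

Emit:
{"fn": "carry_out", "kwargs": {"plan": [{"dx":0,"dy":0,"dz":0.5,"twist":0,"fingers":1},{"dx":0,"dy":0,"dz":1,"twist":0,"fingers":1},{"dx":0,"dy":0,"dz":1.5,"twist":0,"fingers":1},{"dx":0,"dy":0,"dz":2,"twist":0,"fingers":1},{"dx":0,"dy":0,"dz":2,"twist":0,"fingers":1}]}}

```text
clock: 21.88
eef_pos: [0.589, -0.0912, 0.0714]
tool_rot: [0.583, 0.812, -0.0, -0.0]
ft_force: [0.9, -0.6, -2.2]
grip_width: 0.0421
grasp_force: 61.1
```

Emit:
{"fn": "carry_out", "kwargs": {"plan": [{"dx":0,"dy":0,"dz":0.4,"twist":0,"fingers":1},{"dx":0,"dy":0,"dz":0.8,"twist":0,"fingers":1},{"dx":0,"dy":0,"dz":1.2,"twist":0,"fingers":1},{"dx":0,"dy":0,"dz":1.5,"twist":0,"fingers":1},{"dx":0,"dy":0,"dz":1.5,"twist":0,"fingers":1}]}}

```text
clock: 22.3
eef_pos: [0.589, -0.0913, 0.0699]
tool_rot: [0.583, 0.812, -0.0, -0.0]
ft_force: [-0.3, -0.4, -0.9]
grip_width: 0.0417
grasp_force: 61.1
```

Emit:
{"fn": "carry_out", "kwargs": {"plan": [{"dx":0,"dy":0,"dz":0.3,"twist":0,"fingers":1},{"dx":0,"dy":0,"dz":0.6,"twist":0,"fingers":1},{"dx":0,"dy":0,"dz":0.9,"twist":0,"fingers":1},{"dx":0,"dy":0,"dz":1.2,"twist":0,"fingers":1},{"dx":0,"dy":0,"dz":1.2,"twist":0,"fingers":1}]}}

```text
clock: 22.72
eef_pos: [0.589, -0.0913, 0.0687]
tool_rot: [0.583, 0.812, -0.0, -0.0]
ft_force: [0.7, 0.6, -1.8]
grip_width: 0.0419
grasp_force: 61.1
```

Emit:
{"fn": "carry_out", "kwargs": {"plan": [{"dx":0,"dy":0,"dz":0.2,"twist":0,"fingers":1},{"dx":0,"dy":0,"dz":0.4,"twist":0,"fingers":1},{"dx":0,"dy":0,"dz":0.6,"twist":0,"fingers":1},{"dx":0,"dy":0,"dz":0.8,"twist":0,"fingers":1},{"dx":0,"dy":0,"dz":0.8,"twist":0,"fingers":1}]}}

```text
clock: 23.13
eef_pos: [0.589, -0.0913, 0.068]
tool_rot: [0.583, 0.812, -0.0, -0.0]
ft_force: [-0.2, -0.5, -2.0]
grip_width: 0.0421
grasp_force: 61.1
```

Emit:
{"fn": "carry_out", "kwargs": {"plan": [{"dx":0,"dy":0,"dz":0.2,"twist":0,"fingers":1},{"dx":0,"dy":0,"dz":0.4,"twist":0,"fingers":1},{"dx":0,"dy":0,"dz":0.6,"twist":0,"fingers":1},{"dx":0,"dy":0,"dz":0.8,"twist":0,"fingers":1},{"dx":0,"dy":0,"dz":0.8,"twist":0,"fingers":1}]}}

```text
clock: 23.55
eef_pos: [0.589, -0.0913, 0.0673]
tool_rot: [0.583, 0.812, -0.0, -0.0]
ft_force: [-0.8, 0.6, 0.0]
grip_width: 0.0424
grasp_force: 61.2
```

Emit:
{"fn": "carry_out", "kwargs": {"plan": [{"dx":0,"dy":0,"dz":0.1,"twist":0,"fingers":1},{"dx":0,"dy":0,"dz":0.3,"twist":0,"fingers":1},{"dx":0,"dy":0,"dz":0.4,"twist":0,"fingers":1},{"dx":0,"dy":0,"dz":0.5,"twist":0,"fingers":1},{"dx":0,"dy":0,"dz":0.5,"twist":0,"fingers":1}]}}

```text
clock: 23.97
eef_pos: [0.5891, -0.0913, 0.067]
tool_rot: [0.583, 0.812, 0.0, 0.0]
ft_force: [-1.2, 0.3, 2.7]
grip_width: 0.042
grasp_force: 61.5
```

Seated at light contact (about 4 N), TCP 67.0 as predicted. Release and rise.

Emit:
{"fn": "carry_out", "kwargs": {"plan": [{"dx":0,"dy":0,"dz":0,"twist":0,"fingers":0.3},{"dx":0,"dy":0,"dz":0,"twist":0,"fingers":0},{"dx":0,"dy":0,"dz":0,"twist":0,"fingers":-1},{"dx":0,"dy":0,"dz":0,"twist":0,"fingers":-1},{"dx":0,"dy":0,"dz":0,"twist":0,"fingers":-1}]}}

```text
clock: 24.38
eef_pos: [0.5893, -0.0913, 0.0665]
tool_rot: [0.583, 0.812, 0.0, 0.0]
ft_force: [-0.7, 0.5, 0.6]
grip_width: 0.0772
grasp_force: 0.0
```

Emit:
{"fn": "carry_out", "kwargs": {"plan": [{"dx":0,"dy":0,"dz":-3,"twist":0,"fingers":-1},{"dx":0,"dy":0,"dz":-15,"twist":0,"fingers":-1},{"dx":0,"dy":0,"dz":-35,"twist":0,"fingers":-1},{"dx":0,"dy":0,"dz":-60,"twist":0,"fingers":-1},{"dx":0,"dy":0,"dz":-80,"twist":0,"fingers":-1}]}}

```text
clock: 24.8
eef_pos: [0.5893, -0.0913, 0.1481]
tool_rot: [0.583, 0.812, 0.0, 0.0]
ft_force: [0.9, 0.1, 0.7]
grip_width: 0.0855
grasp_force: 0.0
```

```bash
python3 go.py 463.5 -73.2 100 4.3
```

```text
t 24.8 p [589.3 -91.3 148.1] yaw 18.7 F [0.9 0.1 0.7] w 85.5 g 0.0 j6 1.09 xy [[-0.32, 0.947], [0.947, 0.32]] tilt [ 0.0006 -0.0001]
d [  57.5 -113.4   48.1] twist 14.4
```

Emit:
{"fn": "carry_out", "kwargs": {"plan": [{"dx":8,"dy":-16,"dz":0,"twist":2,"fingers":-1},{"dx":22,"dy":-44,"dz":0,"twist":6,"fingers":-1},{"dx":40,"dy":-78,"dz":4,"twist":11,"fingers":-1},{"dx":53,"dy":-104,"dz":14,"twist":14.4,"fingers":-1},{"dx":57.5,"dy":-113.4,"dz":30,"twist":14.4,"fingers":-1}]}}

```text
clock: 25.22
eef_pos: [0.46, -0.0726, 0.1177]
tool_rot: [0.681, 0.732, -0.0, -0.0]
ft_force: [-0.2, 0.4, -1.0]
grip_width: 0.0856
grasp_force: 0.0
```

Emit:
{"fn": "carry_out", "kwargs": {"plan": [{"dx":0,"dy":0,"dz":10,"twist":0,"fingers":-1},{"dx":0,"dy":0,"dz":18,"twist":0,"fingers":-1},{"dx":0,"dy":0,"dz":28,"twist":0,"fingers":-1},{"dx":0,"dy":0,"dz":30,"twist":0,"fingers":-1},{"dx":0,"dy":0,"dz":30,"twist":0,"fingers":-1}]}}

```text
clock: 25.63
eef_pos: [0.4633, -0.0731, 0.0863]
tool_rot: [0.68, 0.733, -0.0, -0.0]
ft_force: [-0.1, -0.1, -0.3]
grip_width: 0.085
grasp_force: 0.0
```

```bash
python3 - <<'E'
from h import *
from workcell import camera
b=camera("side")["image"]
i=cv2.resize(b[110:270,170:360],None,fx=3.5,fy=3.5);cv2.imwrite("pics/p6.png",i[:,:,::-1])
E
python3 go.py 463.5 -73.2 26 4.3
```

```text
t 25.68 p [463.7 -73.2  86.7] yaw 4.3 F [0.4 0.7 0.1] w 85.3 g 0.0 j6 1.34 xy [[-0.075, 0.997], [0.997, 0.075]] tilt [-0.0001  0.    ]
d [-0.  -0.2 60.7] twist -0.0
```

View pics/p6.png

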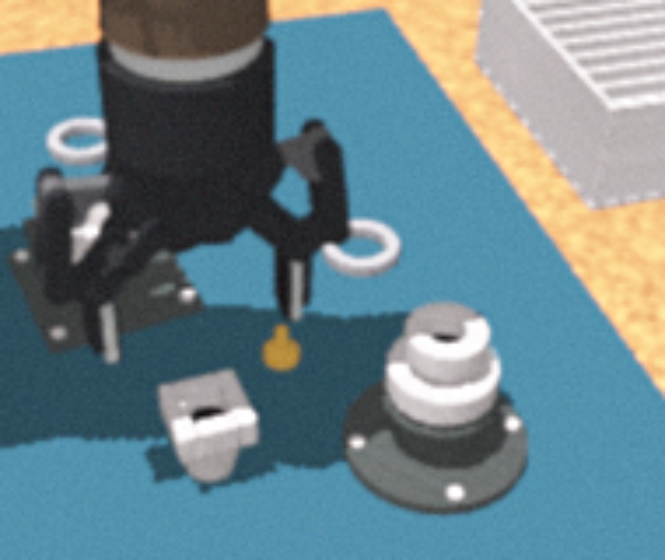

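Emit:
{"fn": "carry_out", "kwargs": {"plan": [{"dx":0,"dy":-0.2,"dz":10,"twist":0,"fingers":-1},{"dx":0,"dy":-0.2,"dz":26,"twist":0,"fingers":-1},{"dx":0,"dy":-0.2,"dz":44,"twist":0,"fingers":-1},{"dx":0,"dy":-0.2,"dz":56,"twist":0,"fingers":-1},{"dx":0,"dy":-0.2,"dz":60,"twist":0,"fingers":-1}]}}

```text
clock: 26.1
eef_pos: [0.4626, -0.073, 0.0256]
tool_rot: [0.68, 0.733, -0.001, -0.001]
ft_force: [0.1, 1.0, 0.2]
grip_width: 0.0852
grasp_force: 0.0
```

Emit:
{"fn": "carry_out", "kwargs": {"plan": [{"dx":0,"dy":0,"dz":0,"twist":0,"fingers":-0.6},{"dx":0,"dy":0,"dz":0,"twist":0,"fingers":-0.3},{"dx":0,"dy":0,"dz":0,"twist":0,"fingers":0},{"dx":0,"dy":0,"dz":0,"twist":0,"fingers":0.5},{"dx":0,"dy":0,"dz":0,"twist":0,"fingers":1}]}}

```text
clock: 26.52
eef_pos: [0.4644, -0.0733, 0.028]
tool_rot: [0.68, 0.733, 0.001, 0.001]
ft_force: [-0.2, -0.4, 5.8]
grip_width: 0.0409
grasp_force: 60.6
```

Emit:
{"fn": "carry_out", "kwargs": {"plan": [{"dx":0,"dy":0,"dz":0,"twist":0,"fingers":1},{"dx":0,"dy":0,"dz":0,"twist":0,"fingers":1},{"dx":0,"dy":0,"dz":0,"twist":0,"fingers":1},{"dx":0,"dy":0,"dz":0,"twist":0,"fingers":1},{"dx":0,"dy":0,"dz":0,"twist":0,"fingers":1}]}}

```text
clock: 26.93
eef_pos: [0.4644, -0.0733, 0.028]
tool_rot: [0.68, 0.733, 0.001, 0.001]
ft_force: [0.2, 0.1, 4.9]
grip_width: 0.0406
grasp_force: 60.8
```

```bash
python3 go.py 432.7 93.6 130
```

```text
t 26.93 p [464.4 -73.3  28. ] yaw 4.3 F [0.2 0.1 4.9] w 40.6 g 60.8 j6 1.34 xy [[-0.075, 0.997], [0.997, 0.075]] tilt [ 0.003  -0.0005]
d [ 168.8  -18.8 -102.1] twist
```

Emit:
{"fn": "carry_out", "kwargs": {"plan": [{"dx":0,"dy":0,"dz":-4,"twist":0,"fingers":1},{"dx":0,"dy":0,"dz":-16,"twist":0,"fingers":1},{"dx":3,"dy":0,"dz":-42,"twist":0,"fingers":1},{"dx":12,"dy":-1,"dz":-74,"twist":0,"fingers":1},{"dx":28,"dy":-3,"dz":-98,"twist":0,"fingers":1}]}}

```text
clock: 27.35
eef_pos: [0.4582, -0.0461, 0.1265]
tool_rot: [0.681, 0.732, -0.0, 0.0]
ft_force: [1.4, 0.2, -1.1]
grip_width: 0.041
grasp_force: 60.8
```

Emit:
{"fn": "carry_out", "kwargs": {"plan": [{"dx":24,"dy":-3,"dz":-4,"twist":0,"fingers":1},{"dx":54,"dy":-6,"dz":-4,"twist":0,"fingers":1},{"dx":86,"dy":-10,"dz":-4,"twist":0,"fingers":1},{"dx":112,"dy":-13,"dz":-4,"twist":0,"fingers":1},{"dx":130,"dy":-15,"dz":-4,"twist":0,"fingers":1}]}}

```text
clock: 27.77
eef_pos: [0.4322, 0.085, 0.1288]
tool_rot: [0.68, 0.734, -0.0, -0.0]
ft_force: [-0.4, 0.0, -0.5]
grip_width: 0.0407
grasp_force: 60.9
```

Emit:
{"fn": "carry_out", "kwargs": {"plan": [{"dx":8,"dy":-1,"dz":0,"twist":0,"fingers":1},{"dx":10.8,"dy":-1,"dz":0,"twist":0,"fingers":1},{"dx":10.8,"dy":-1,"dz":10,"twist":0,"fingers":1},{"dx":10.8,"dy":-1,"dz":20,"twist":0,"fingers":1},{"dx":10.8,"dy":-1,"dz":25,"twist":0,"fingers":1}]}}

```text
clock: 28.18
eef_pos: [0.431, 0.0928, 0.1027]
tool_rot: [0.681, 0.733, -0.001, -0.0]
ft_force: [-0.6, 0.5, -2.0]
grip_width: 0.041
grasp_force: 60.9
```

Emit:
{"fn": "carry_out", "kwargs": {"plan": [{"dx":0,"dy":0,"dz":2,"twist":0,"fingers":1},{"dx":0,"dy":0,"dz":7,"twist":0,"fingers":1},{"dx":0,"dy":0,"dz":11,"twist":0,"fingers":1},{"dx":0,"dy":0,"dz":13,"twist":0,"fingers":1},{"dx":0,"dy":0,"dz":13,"twist":0,"fingers":1}]}}

```text
clock: 28.6
eef_pos: [0.4313, 0.0935, 0.0903]
tool_rot: [0.68, 0.733, -0.0, -0.0]
ft_force: [0.3, -0.8, -1.7]
grip_width: 0.0405
grasp_force: 60.9
```

```bash
python3 - <<'E'
from h import *
from workcell import camera
b=camera("side")["image"]
i=cv2.resize(b[100:230,130:260],(520,520));cv2.imwrite("pics/p7.png",i[:,:,::-1])
E
python3 go.py 432.5 93.7 68
```

```text
t 28.65 p [431.5  93.6  90.6] yaw 4.3 F [ 0.1 -0.1 -1.5] w 40.9 g 60.9 j6 1.71 xy [[-0.074, 0.997], [0.997, 0.074]] tilt [-0.0003 -0.0001]
d [-0.   1.  22.6] twist
```

View pics/p7.png

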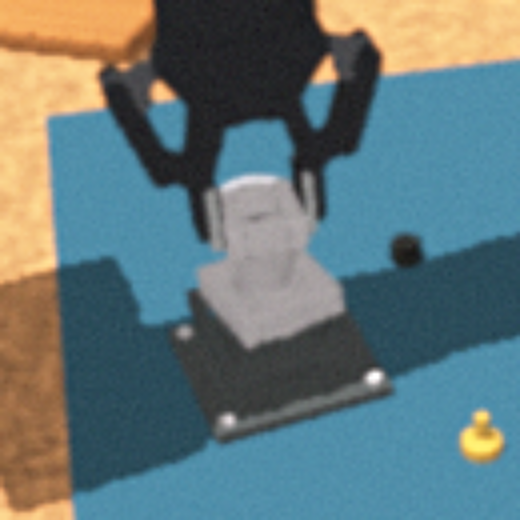

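Emit:
{"fn": "carry_out", "kwargs": {"plan": [{"dx":0,"dy":0.8,"dz":2,"twist":0,"fingers":1},{"dx":0,"dy":0.8,"dz":6,"twist":0,"fingers":1},{"dx":0,"dy":0.8,"dz":9,"twist":0,"fingers":1},{"dx":0,"dy":0.8,"dz":11,"twist":0,"fingers":1},{"dx":0,"dy":0.8,"dz":12,"twist":0,"fingers":1}]}}

```text
clock: 29.07
eef_pos: [0.432, 0.0938, 0.0782]
tool_rot: [0.68, 0.733, -0.0, -0.0]
ft_force: [0.7, 0.1, -1.4]
grip_width: 0.0411
grasp_force: 60.9
```

Emit:
{"fn": "carry_out", "kwargs": {"plan": [{"dx":0,"dy":0,"dz":0.6,"twist":0,"fingers":1},{"dx":0,"dy":0,"dz":1.2,"twist":0,"fingers":1},{"dx":0,"dy":0,"dz":1.8,"twist":0,"fingers":1},{"dx":0,"dy":0,"dz":2.4,"twist":0,"fingers":1},{"dx":0,"dy":0,"dz":2.5,"twist":0,"fingers":1}]}}

```text
clock: 29.48
eef_pos: [0.4323, 0.0939, 0.0762]
tool_rot: [0.68, 0.733, 0.0, 0.0]
ft_force: [-0.2, 0.5, -0.6]
grip_width: 0.0407
grasp_force: 60.9
```

Emit:
{"fn": "carry_out", "kwargs": {"plan": [{"dx":0,"dy":0,"dz":0.5,"twist":0,"fingers":1},{"dx":0,"dy":0,"dz":1,"twist":0,"fingers":1},{"dx":0,"dy":0,"dz":1.5,"twist":0,"fingers":1},{"dx":0,"dy":0,"dz":2,"twist":0,"fingers":1},{"dx":0,"dy":0,"dz":2,"twist":0,"fingers":1}]}}

```text
clock: 29.9
eef_pos: [0.4322, 0.0938, 0.0741]
tool_rot: [0.68, 0.733, -0.0, -0.0]
ft_force: [0.8, 0.1, -0.5]
grip_width: 0.0407
grasp_force: 60.9
```

Emit:
{"fn": "carry_out", "kwargs": {"plan": [{"dx":0,"dy":0,"dz":0.4,"twist":0,"fingers":1},{"dx":0,"dy":0,"dz":0.8,"twist":0,"fingers":1},{"dx":0,"dy":0,"dz":1.2,"twist":0,"fingers":1},{"dx":0,"dy":0,"dz":1.6,"twist":0,"fingers":1},{"dx":0,"dy":0,"dz":1.6,"twist":0,"fingers":1}]}}

```text
clock: 30.32
eef_pos: [0.4323, 0.0939, 0.0725]
tool_rot: [0.68, 0.733, -0.0, -0.0]
ft_force: [-0.9, 0.3, -2.0]
grip_width: 0.0408
grasp_force: 60.9
```

Emit:
{"fn": "carry_out", "kwargs": {"plan": [{"dx":0,"dy":0,"dz":0.4,"twist":0,"fingers":1},{"dx":0,"dy":0,"dz":0.8,"twist":0,"fingers":1},{"dx":0,"dy":0,"dz":1.2,"twist":0,"fingers":1},{"dx":0,"dy":0,"dz":1.4,"twist":0,"fingers":1},{"dx":0,"dy":0,"dz":1.4,"twist":0,"fingers":1}]}}

```text
clock: 30.73
eef_pos: [0.4323, 0.0939, 0.0712]
tool_rot: [0.68, 0.733, 0.0, -0.0]
ft_force: [-0.6, 0.7, -1.8]
grip_width: 0.0406
grasp_force: 60.9
```

Emit:
{"fn": "carry_out", "kwargs": {"plan": [{"dx":0,"dy":0,"dz":0.3,"twist":0,"fingers":1},{"dx":0,"dy":0,"dz":0.6,"twist":0,"fingers":1},{"dx":0,"dy":0,"dz":0.9,"twist":0,"fingers":1},{"dx":0,"dy":0,"dz":1.2,"twist":0,"fingers":1},{"dx":0,"dy":0,"dz":1.2,"twist":0,"fingers":1}]}}

```text
clock: 31.15
eef_pos: [0.4323, 0.094, 0.07]
tool_rot: [0.68, 0.733, 0.0, -0.0]
ft_force: [0.2, 1.1, -0.6]
grip_width: 0.0408
grasp_force: 60.9
```

Emit:
{"fn": "carry_out", "kwargs": {"plan": [{"dx":0,"dy":0,"dz":0.2,"twist":0,"fingers":1},{"dx":0,"dy":0,"dz":0.5,"twist":0,"fingers":1},{"dx":0,"dy":0,"dz":0.8,"twist":0,"fingers":1},{"dx":0,"dy":0,"dz":1,"twist":0,"fingers":1},{"dx":0,"dy":0,"dz":1,"twist":0,"fingers":1}]}}

```text
clock: 31.57
eef_pos: [0.4323, 0.0941, 0.069]
tool_rot: [0.68, 0.733, 0.0, -0.0]
ft_force: [-0.2, 1.5, -0.1]
grip_width: 0.0407
grasp_force: 60.9
```

Light contact with +y side load; ease 0.4 mm toward +y (tool +x) and go on.

Emit:
{"fn": "carry_out", "kwargs": {"plan": [{"dx":0.4,"dy":0,"dz":0.1,"twist":0,"fingers":1},{"dx":0.4,"dy":0,"dz":0.3,"twist":0,"fingers":1},{"dx":0.4,"dy":0,"dz":0.5,"twist":0,"fingers":1},{"dx":0.4,"dy":0,"dz":0.7,"twist":0,"fingers":1},{"dx":0.4,"dy":0,"dz":0.7,"twist":0,"fingers":1}]}}

```text
clock: 31.98
eef_pos: [0.4322, 0.0943, 0.0683]
tool_rot: [0.68, 0.733, 0.0, -0.0]
ft_force: [-1.2, 1.1, -0.3]
grip_width: 0.0409
grasp_force: 60.9
```

Emit:
{"fn": "carry_out", "kwargs": {"plan": [{"dx":0.2,"dy":0,"dz":0.1,"twist":0,"fingers":1},{"dx":0.2,"dy":0,"dz":0.2,"twist":0,"fingers":1},{"dx":0.2,"dy":0,"dz":0.4,"twist":0,"fingers":1},{"dx":0.2,"dy":0,"dz":0.5,"twist":0,"fingers":1},{"dx":0.2,"dy":0,"dz":0.5,"twist":0,"fingers":1}]}}

```text
clock: 32.4
eef_pos: [0.4322, 0.0945, 0.0678]
tool_rot: [0.68, 0.733, -0.0, -0.0]
ft_force: [-0.3, 1.7, 1.7]
grip_width: 0.0407
grasp_force: 61.0
```

Seated lightly at 67.8. Release, rise and look.

Emit:
{"fn": "carry_out", "kwargs": {"plan": [{"dx":0,"dy":0,"dz":0,"twist":0,"fingers":0.3},{"dx":0,"dy":0,"dz":0,"twist":0,"fingers":0},{"dx":0,"dy":0,"dz":0,"twist":0,"fingers":-1},{"dx":0,"dy":0,"dz":0,"twist":0,"fingers":-1},{"dx":0,"dy":0,"dz":0,"twist":0,"fingers":-1}]}}

```text
clock: 32.82
eef_pos: [0.4324, 0.0943, 0.0678]
tool_rot: [0.68, 0.733, -0.0, 0.0]
ft_force: [-0.5, 0.8, 0.2]
grip_width: 0.077
grasp_force: 0.0
```

Emit:
{"fn": "carry_out", "kwargs": {"plan": [{"dx":0,"dy":0,"dz":-3,"twist":0,"fingers":-1},{"dx":0,"dy":0,"dz":-15,"twist":0,"fingers":-1},{"dx":0,"dy":0,"dz":-35,"twist":0,"fingers":-1},{"dx":0,"dy":0,"dz":-60,"twist":0,"fingers":-1},{"dx":0,"dy":0,"dz":-80,"twist":0,"fingers":-1}]}}

```text
clock: 33.23
eef_pos: [0.4324, 0.0944, 0.1493]
tool_rot: [0.68, 0.733, 0.0, 0.0]
ft_force: [0.7, -0.4, -0.0]
grip_width: 0.0852
grasp_force: 0.0
```

Emit:
{"fn": "carry_out", "kwargs": {"plan": [{"dx":20,"dy":0,"dz":-20,"twist":0,"fingers":-1},{"dx":55,"dy":0,"dz":-30,"twist":0,"fingers":-1},{"dx":90,"dy":0,"dz":-40,"twist":0,"fingers":-1},{"dx":125,"dy":0,"dz":-50,"twist":0,"fingers":-1},{"dx":160,"dy":0,"dz":-50,"twist":0,"fingers":-1}]}}

```text
clock: 33.65
eef_pos: [0.4213, 0.256, 0.2005]
tool_rot: [0.68, 0.733, 0.002, 0.001]
ft_force: [1.1, -0.5, -0.4]
grip_width: 0.0855
grasp_force: 0.0
```

```bash
python3 - <<'E'
from h import *
from workcell import camera
T=camera("top");a,b=T["image"],camera("side")["image"]
for t in blobs(T,"light"):
    (x,y),_,_=cv2.minAreaRect(t)
    if 60<x<450 and 110<y<305 and cv2.contourArea(t)<1500: print(np.round([x,y,cv2.contourArea(t)],1))
i=np.hstack([cv2.resize(a[130:290,160:330],(400,380)),cv2.resize(b[110:270,160:330],(400,380))]);cv2.imwrite("pics/p8.png",i[:,:,::-1])
E
python3 go.py
```

```text
[227.5 266.5  26. ]
[344.5 304.2  42.5]
[124.7 246.4  43.5]
[201.5 248.4 913. ]
[199.7 247.4  97.5]
[209.5 170.5 423.5]
[209.  170.5 190. ]
[293.5 170.  732. ]
[294.3 166.8  76.5]
[444.7 148.5 728. ]
t 33.75 p [420.5 258.5 198.6] yaw 4.6 F [ 0.1 -0.9 -0.6] w 85.4 g 0.0 j6 2.04 xy [[-0.081, 0.997], [0.997, 0.081]] tilt [0.0021 0.0028]
```

View pics/p8.png

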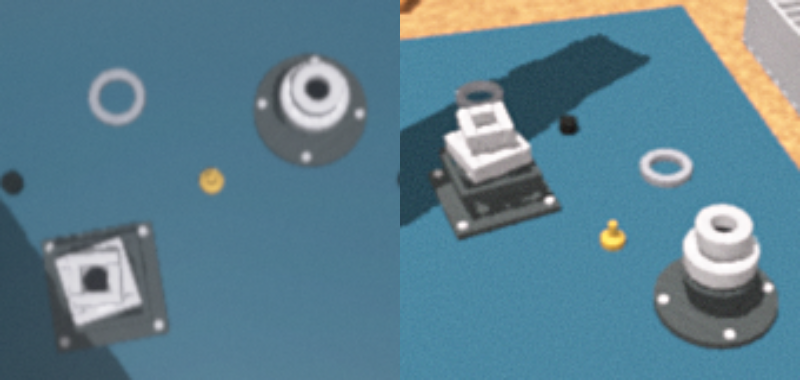

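The picture shows both stacks nested and upright: the square one at crop pixel (97,280), the round one at (316,90). The spacer rings are still at their first pixel positions.

```bash
python3 -c "
from workcell import job_done
print(job_done())"
```

```text
the job is handed in; nothing more can be done
None
```

The job is handed in at about 34 s of the 106 s allowed: all four sleeves are nested upright in their own stands, each set down under light contact, and the last pictures show both spacer rings where they started; the hand-in returned no verdict.

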